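# Pack dropper vials by cap colour into round cold-store canisters

### The arm

A 6-joint arm with a two-finger parallel gripper is mounted at the origin on a cart in front of the work surface, level with it; the furniture and walls round the work are solid. World frame = base frame: x ahead of the robot, y to its left, z up, the work surface at z = 0. Lengths are in m, angles in rad, forces in N, time in s.
With the tool pointing down it reaches from about 0.25 to 0.775 m from the base axis. Payload 4 kg.
Tool frame: the origin (TCP) lies between the finger pads; the fingertips stand 11 mm ahead of it and the grasp point (between the pads) lies 8 mm behind it; z points along the fingers, y is the direction in which the jaws open and shut (so a half turn about z gives the same grasp; the last joint's range is limited). The gripper opens to 94 mm and grips with 3 to 60 N. Pads are 16 mm wide; open, the fingers measure 119 mm over their backs; the gripper's body (75 mm by 177 mm) begins 78 mm behind the grasp point.
Start: joints at [-1.307, 0.087, 1.371, -0, 1.684, -0.103], TCP at [0.197, -0.513, 0.217] pointing down, gripper open.
Joint ranges: [-3.1, 3.1], [-0.76, 2.03], [0.27, 2.55], [-1.08, 4.22], [0.17, 2.65], [-2.57, 2.57]. Speed limits (rad/s): [2.79, 2.79, 3.14, 3.14, 3.14, 3.14].

### API

Orientations are given as [roll, pitch, yaw] about the fixed x, y, z axes, in that order (R = Rz(yaw) Ry(pitch) Rx(roll)).
In Python, from bench import get_obs, cams, ticket gives the robot as it stands. The module is installed in compiled form; this text tells all that it offers.
- The arm moves only by the shell command python3 -m crank 'ROWS'. ROWS is JSON, a list of rows, each an object of numbers: "tx", "ty", "tz": the shift along the tool's x, y, z in cm; "twist": the turn about the tool's z in degrees; "grip": the opening, from 0 (shut) to 1 (fully open). In form: [{"tx": .., "ty": .., "tz": .., "twist": .., "grip": ..}, ...]. A call has 1 to 12 rows; each row shifts and turns the commanded pose from where the row before left it, along the tool's axes as they then stand; what a row does not reach is not made up. A row lasts 1/8 s, in which the tool goes at most 62.5 mm and 10.7 degrees, less where a joint would pass 70% of its speed; a pose out of reach is approached as far as the arm can. A call is refused whole if a number of a shift passes 6.25 or a number of a turn 10.7, either way. A call with a gripper value outside its range is refused whole. The fingers move at their own pace and stop on an object; the grip force is fixed at half the most. Time passes only in rows, so rows that do not move let the fingers close. It gives the time, the measured TCP pose, the force and the opening at its end, in the units of the state.
- get_obs(): the state, without advancing time (a new reading comes with each control period).
- cams.snapshot(name): name is "side" or "top"; returns a dict with "frame" (400x640x3 uint8, red, green, blue), "intrinsics" (3x3 intrinsics, pixels), "dist" ([k1, k2, p1, p2, k3] as OpenCV has them; the pictures are not rectified), "R" (3x3) and "t" (3): a world point X has camera coordinates R X + t. Camera axes: x right, y down, z forward; pixel columns grow to the right and rows downward; lengths in m; the calibration is good to about 2 mm. A picture is of the moment at which its call begins. There is no depth.
- ticket.close_job(): hands the job in, once; it reports no verdict.
Trained networks look in a picture, given as the dict that the camera call returned (one of the last four; its "shot" number tells which), for a name from the list of things; names that differ only in an ending like _2 or _b are one class to them, and where a whole thing is asked for, a point or a joint stands for the part that bears it (a point fixed in the world has none). Each returns a list of dicts, best first, with "conf" (0 to 1); they miss things now and then, are a little off and sometimes report something else, mostly with a low value. They report only what shows in the picture. A call takes as long as a camera call. They do not tell look-alikes from the thing itself.
- cams.outline_of(picture, query): "region" (400x640 bool, what is visible of it) and "centre" ([column, row] in pixels, amid what is visible of it).
The state is a dict: "time": time; "joint_positions": joint angles; "qvel": joint speeds; "joint_torque": joint torques, N m; "tool_pos": TCP position; "ee_rot": TCP orientation; "wrist_force": force on the tool from outside, world axes, zero at the start; "wrist_torque": the same for the moment, N m; "width": finger opening in m.
Only numpy, scipy, OpenCV 4.12 (cv2) and the standard library are available. Lean on these libraries where they do the work, as an engineer would, in place of code of your own. Each camera call takes 0.05 s, during which the arm holds its last target.

### The job

Put the reagents away for the cold store: stand every dropper vial from the tray upright on the floor of the round canister whose band has the colour of its cap, packed side by side, blue with blue and yellow with yellow. Then close both canisters, each with the lid of its own colour seated level on the rim, leave them standing on the bench, and do not disturb the timer, the mouse or the slide box.

Things in the scene. Friction and masses are not known exactly. Their poses are not given: they have to be found in the camera images.
- blue_vial_0: A dropper vial with a blue cap (may be absent). Round amber body 22 mm diameter up to 36 mm high, then the tapering neck and a straight blue cap 12 mm in diameter from 42 to 64 mm high (the grip), 25 g. Origin: centre of its underside; z runs up its axis. At the start it stands on the tray's floor.
- blue_vial_1: A dropper vial with a blue cap (may be absent). Round amber body 22 mm diameter up to 36 mm high, then the tapering neck and a straight blue cap 12 mm in diameter from 42 to 64 mm high (the grip), 25 g. Origin: centre of its underside; z runs up its axis. At the start it stands on the tray's floor.
- blue_vial_2: A dropper vial with a blue cap (may be absent). Round amber body 22 mm diameter up to 36 mm high, then the tapering neck and a straight blue cap 12 mm in diameter from 42 to 64 mm high (the grip), 25 g. Origin: centre of its underside; z runs up its axis. At the start it stands on the tray's floor.
- blue_vial_3: A dropper vial with a blue cap (may be absent). Round amber body 22 mm diameter up to 36 mm high, then the tapering neck and a straight blue cap 12 mm in diameter from 42 to 64 mm high (the grip), 25 g. Origin: centre of its underside; z runs up its axis. At the start it stands on the tray's floor.
- blue_vial_4: A dropper vial with a blue cap (may be absent). Round amber body 22 mm diameter up to 36 mm high, then the tapering neck and a straight blue cap 12 mm in diameter from 42 to 64 mm high (the grip), 25 g. Origin: centre of its underside; z runs up its axis. At the start it stands on the tray's floor.
- blue_canister: Loose open round canister, white with a broad blue band, 79 mm outer diameter, about 72 mm inner diameter, 46 mm high, floor 4 mm thick, heavy (0.85 kg); its flat floor takes seven vials (one in the middle, six round it, about 22.6 mm between neighbours). Origin: centre of its underside, z up. Caps of vials standing in it rise 22 mm above its rim.
- blue_lid: Loose deep round blue lid, 0.12 kg, standing knob up. Origin: centre of its lower edge, z up. Skirt 91 mm outer, 86 mm inner diameter, 9 mm deep; shell 83 mm in diameter up to 41 mm; dark knob 16 mm in diameter from 44 to 62 mm high (the grip). A step inside, 9 mm up, sits on the canister's rim (about 2 mm play): closed, its origin is 37 mm above the canister's.
- yellow_vial_0: A dropper vial with a yellow cap (may be absent). Round amber body 22 mm diameter up to 36 mm high, then the tapering neck and a straight yellow cap 12 mm in diameter from 42 to 64 mm high (the grip), 25 g. Origin: centre of its underside; z runs up its axis. At the start it stands on the tray's floor.
- yellow_vial_1: A dropper vial with a yellow cap (may be absent). Round amber body 22 mm diameter up to 36 mm high, then the tapering neck and a straight yellow cap 12 mm in diameter from 42 to 64 mm high (the grip), 25 g. Origin: centre of its underside; z runs up its axis. At the start it stands on the tray's floor.
- yellow_vial_2: A dropper vial with a yellow cap (may be absent). Round amber body 22 mm diameter up to 36 mm high, then the tapering neck and a straight yellow cap 12 mm in diameter from 42 to 64 mm high (the grip), 25 g. Origin: centre of its underside; z runs up its axis. At the start it stands on the tray's floor.
- yellow_vial_3: A dropper vial with a yellow cap (may be absent). Round amber body 22 mm diameter up to 36 mm high, then the tapering neck and a straight yellow cap 12 mm in diameter from 42 to 64 mm high (the grip), 25 g. Origin: centre of its underside; z runs up its axis. At the start it stands on the tray's floor.
- yellow_vial_4: A dropper vial with a yellow cap (may be absent). Round amber body 22 mm diameter up to 36 mm high, then the tapering neck and a straight yellow cap 12 mm in diameter from 42 to 64 mm high (the grip), 25 g. Origin: centre of its underside; z runs up its axis. At the start it stands on the tray's floor.
- yellow_canister: Loose open round canister, white with a broad yellow band, 79 mm outer diameter, about 72 mm inner diameter, 46 mm high, floor 4 mm thick, heavy (0.85 kg); its flat floor takes seven vials (one in the middle, six round it, about 22.6 mm between neighbours). Origin: centre of its underside, z up. Caps of vials standing in it rise 22 mm above its rim.
- yellow_lid: Loose deep round yellow lid, 0.12 kg, standing knob up. Origin: centre of its lower edge, z up. Skirt 91 mm outer, 86 mm inner diameter, 9 mm deep; shell 83 mm in diameter up to 41 mm; dark knob 16 mm in diameter from 44 to 62 mm high (the grip). A step inside, 9 mm up, sits on the canister's rim (about 2 mm play): closed, its origin is 37 mm above the canister's.
- tray: Fixed shallow grey tray, 116 x 348 mm (long side along its y), floor 3 mm thick, rim 13 mm high. Origin: centre of its underside. The vials stand on it in two rows of up to five, about 55 to 60 mm apart.
- timer: White bench timer, 68 x 62 x 19 mm, loose, lying on the bench; not to be disturbed. Origin: centre of its underside.
- mouse: Black computer mouse, 106 x 61 x 36 mm, loose; not to be disturbed. Origin: centre of its underside.
- slide_box: Dark green flat slide box, 90 x 156 x 33 mm, loose; not to be disturbed. Origin: centre of its underside.
Mind the look-alikes: they are no part of the job. Leave any green look-alike of the blue_vial_4 alone.

How it is judged:
By the outcome, as a careful person would: the job done as asked, in the order asked, and still so for the second after the job is handed in, with the robot touching nothing.
Of blue_vial_0, blue_vial_1, blue_vial_2, blue_vial_3, blue_vial_4, yellow_vial_0, yellow_vial_1, yellow_vial_2, yellow_vial_3, yellow_vial_4 only 6 to 8 are there at a start; the rules pass over those that are not, and their reading is None.
At some moment in a run one of blue_lid, yellow_lid may be knocked a few centimetres aside while the robot is not near it.
It also fails if it takes over 210 s, if anything falls off the work surface, if the arm or the gripper's body presses on something with over 40 N, if the wrist force passes 120 N, or if a joint passes its speed limit or range.

## Working session

There is one attempt and no reset: what is moved stays moved. The work goes in short steps, Python scripts to look and compute and a shell command to move; the robot and the scene stay as the last step left them, time stands still between calls to the robot, and variables do not carry over. Pictures are saved under pics/ and viewed, and the job is handed in when it is done.

```bash
mkdir -p pics; ls; python3 - <<'E'
from bench import get_obs, cams
import cv2
o=get_obs()
print({k:(v if not hasattr(v,'round') else v) for k,v in o.items()})
for n in ("top","side"):
    s=cams.snapshot(n)
    cv2.imwrite(f"pics/{n}0.png",s["frame"][:,:,::-1])
    print(n,s["intrinsics"],s["dist"],s["R"],s["t"],s.keys())
E
```

```text
pics
{'time': 0.0, 'joint_positions': array([-1.30711343e+00,  8.79514393e-02,  1.37224167e+00, -3.53837769e-05,
        1.68357371e+00, -1.03098514e-01]), 'qvel': array([ 6.12705378e-04, -1.55468224e-03, -8.46572412e-04,  7.49630290e-05,
       -1.82243335e-03,  8.81948233e-05]), 'joint_torque': array([-1.31872865e-03, -3.40191185e+01, -3.02424359e+01,  7.15901772e-02,
        3.32209328e-02, -1.62679712e-04]), 'tool_pos': array([ 0.19708696, -0.51292198,  0.21531247]), 'ee_rot': array([-3.13942641e+00, -1.88775639e-04,  3.66777258e-01]), 'wrist_force': array([ 0.12572423, -0.22761498, -0.0463494 ]), 'wrist_torque': array([-0.01104798,  0.04249754, -0.0314935 ]), 'width': 0.0937365583759907}
top [[364.898363     0.         321.67641487]
 [  0.         364.898363   204.43786702]
 [  0.           0.           1.        ]] [-0.07384349  0.          0.          0.          0.        ] [[-0.018363   -0.99969092  0.01675902]
 [-0.98008945  0.01468342 -0.1980128 ]
 [ 0.19770552 -0.02006145 -0.98005615]] [-0.0454741   0.52074096  1.03571406] dict_keys(['frame', 'intrinsics', 'dist', 'R', 't', 'shot'])
side [[427.68487686   0.         328.1600905 ]
 [  0.         427.68487686 203.45996553]
 [  0.           0.           1.        ]] [0.03410571 0.         0.         0.         0.        ] [[-0.15571522 -0.9877887  -0.00512451]
 [-0.39141477  0.06646418 -0.91781098]
 [ 0.90694391 -0.14091133 -0.39698457]] [0.02001523 0.24115876 0.76936323] dict_keys(['frame', 'intrinsics', 'dist', 'R', 't', 'shot'])
```

View pics/top0.png

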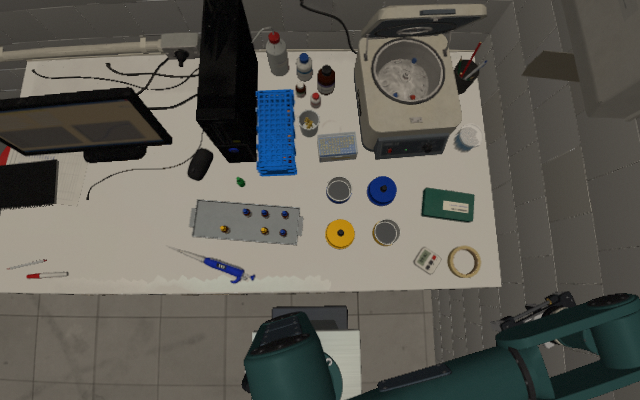

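View pics/side0.png

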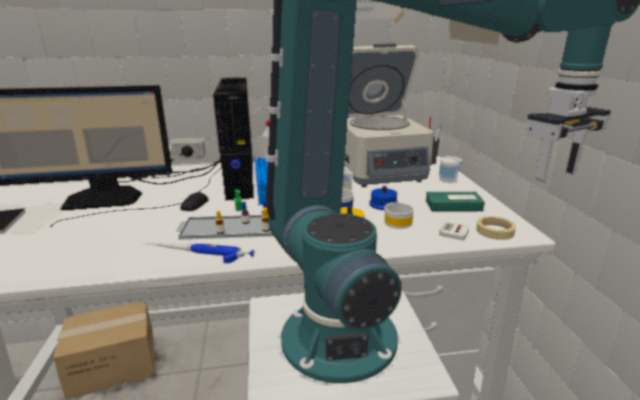

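The top view shows the tray with 6 vials, a green look-alike at (240,181) off the tray, open canisters at (339,190) and (386,233), the blue lid at (382,190) and the yellow lid at (340,234). I'll enlarge that area and measure.

```bash
cat > h.py <<'E'
import numpy as np, cv2
from bench import get_obs, cams
def plane(s,px,z):
    u=cv2.undistortPoints(np.array([[px]],float),s["intrinsics"],s["dist"])[0,0]
    R=s["R"];t=s["t"]; d=R.T@np.array([u[0],u[1],1.]); c=-R.T@t
    return c+d*(z-c[2])/d[2]
def proj(s,X):
    r,_=cv2.Rodrigues(s["R"]); return cv2.projectPoints(np.array([X],float),r,s["t"],s["intrinsics"],s["dist"])[0][0,0]
def rgb(s): return cv2.cvtColor(s["frame"],cv2.COLOR_RGB2BGR)
def crop(s,x0,y0,x1,y1,k,name):
    cv2.imwrite(name,cv2.resize(rgb(s)[y0:y1,x0:x1],None,fx=k,fy=k,interpolation=cv2.INTER_CUBIC))
E
python3 - <<'E'
from h import *
s=cams.snapshot("top")
crop(s,180,165,310,255,6,"pics/trayA.png")
crop(s,310,165,490,285,4,"pics/canA.png")
s2=cams.snapshot("side")
crop(s2,170,160,330,270,5,"pics/sideA.png")
crop(s2,330,170,530,250,4,"pics/sideB.png")
for q,z in (("blue_vial_0",.067),("yellow_vial_0",.067),("blue_canister",.046),("yellow_canister",.046),("blue_lid",.041),("yellow_lid",.041),("timer",.019),("mouse",.036),("slide_box",.033),("tray",.008)):
    for d in cams.outline_of(s,q):
        m=d["region"];ys,xs=np.nonzero(m)
        print(q,round(d["conf"],2),np.round(d["centre"],1),(xs.min(),xs.max(),ys.min(),ys.max()),m.sum(),np.round(plane(s,d["centre"],z),4))
E
```

```text
blue_vial_0 0.47 [264.  217.8] (np.int64(261), np.int64(268), np.int64(210), np.int64(218)) 57 [0.4797 0.1152 0.067 ]
blue_vial_0 0.47 [243.7 210.5] (np.int64(243), np.int64(250), np.int64(209), np.int64(216)) 52 [0.5023 0.175  0.067 ]
blue_vial_0 0.39 [238.4 181.1] (np.int64(237), np.int64(243), np.int64(178), np.int64(185)) 43 [0.5917 0.1931 0.067 ]
blue_vial_0 0.37 [284.2 233.2] (np.int64(279), np.int64(286), np.int64(229), np.int64(236)) 51 [0.4337 0.0562 0.067 ]
blue_vial_0 0.29 [449.8 206.7] (np.int64(422), np.int64(473), np.int64(188), np.int64(222)) 1495 [ 0.5044 -0.436   0.067 ]
yellow_vial_0 0.52 [265.5 228.2] (np.int64(261), np.int64(269), np.int64(227), np.int64(236)) 69 [0.4491 0.1104 0.067 ]
yellow_vial_0 0.42 [226.  230.2] (np.int64(221), np.int64(229), np.int64(226), np.int64(233)) 54 [0.4449 0.2253 0.067 ]
blue_canister 0.83 [336.7 188.3] (np.int64(327), np.int64(351), np.int64(177), np.int64(203)) 527 [ 0.5704 -0.1007  0.046 ]
yellow_canister 0.92 [385.1 232.5] (np.int64(372), np.int64(401), np.int64(219), np.int64(246)) 640 [ 0.4334 -0.2412  0.046 ]
blue_lid 0.67 [381.1 191.7] (np.int64(366), np.int64(396), np.int64(175), np.int64(206)) 745 [ 0.5591 -0.2364  0.041 ]
yellow_lid 0.95 [339.6 235.4] (np.int64(325), np.int64(354), np.int64(219), np.int64(248)) 704 [ 0.4277 -0.1059  0.041 ]
timer 0.65 [425.7 260.4] (np.int64(414), np.int64(440), np.int64(248), np.int64(272)) 428 [ 0.3495 -0.3659  0.019 ]
mouse 0.86 [198.7 161.6] (np.int64(188), np.int64(212), np.int64(148), np.int64(180)) 574 [0.665 0.326 0.036]
mouse 0.29 [282.8 229.3] (np.int64(280), np.int64(285), np.int64(230), np.int64(235)) 22 [0.4493 0.063  0.036 ]
slide_box 0.87 [447.8 204.5] (np.int64(421), np.int64(473), np.int64(188), np.int64(222)) 1510 [ 0.5178 -0.4433  0.033 ]
tray 0.94 [244.1 223.4] (np.int64(190), np.int64(302), np.int64(200), np.int64(244)) 3758 [0.473  0.1845 0.008 ]
```

View pics/trayA.png

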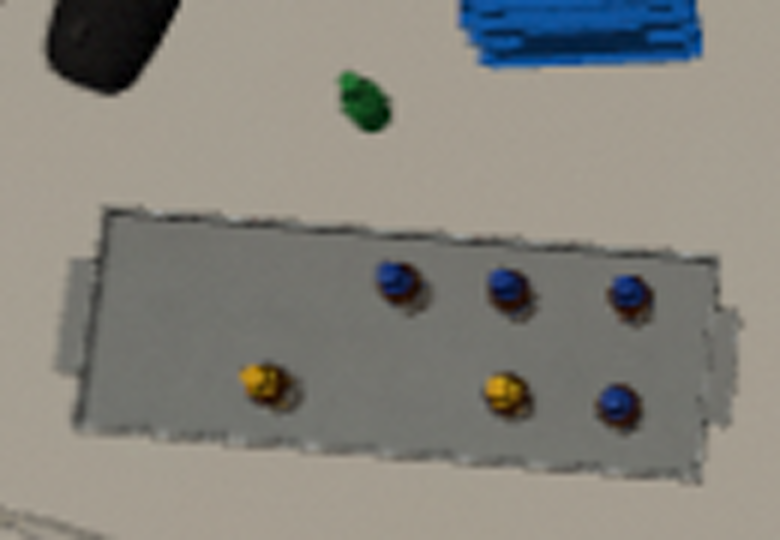

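View pics/canA.png

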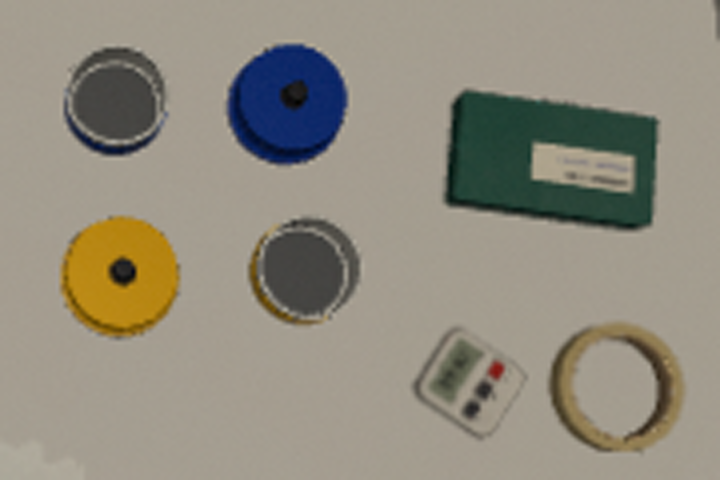

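View pics/sideA.png

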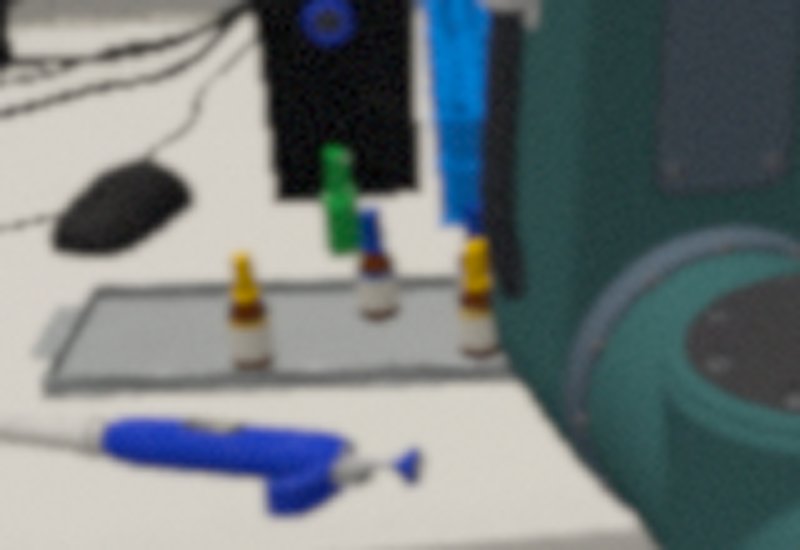

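View pics/sideB.png

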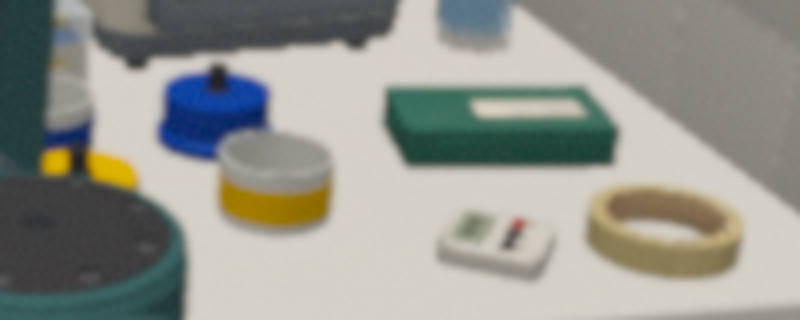

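```bash
cat > fit.py <<'E'
from h import *
from scipy.optimize import minimize
K=8
def circ(x,y,z,r,n=40):
    a=np.linspace(0,2*np.pi,n,endpoint=False); return np.c_[x+r*np.cos(a),y+r*np.sin(a),np.full(n,z)]
def projN(s,X):
    r,_=cv2.Rodrigues(s["R"]); return cv2.projectPoints(np.array(X,float),r,s["t"],s["intrinsics"],s["dist"])[0][:,0]
SH={"cap":[(.006,.045,.067)],"capcan":[(.006,.046,.068)],"can":[(.0395,0,.046)],"lid":[(.0455,0,.009),(.0415,.009,.041)],"lidband":[(.0455,0,.009),(.0415,.009,.041)],
    "knob":[(.008,.044,.062)],"lidon":[(.0455,.037,.046),(.0415,.046,.078)],"knobon":[(.008,.081,.099)]}
def mask_model(s,kind,x,y,box):
    x0,y0,x1,y1=box; M=np.zeros(((y1-y0)*K,(x1-x0)*K),np.uint8)
    for r,a,b in SH[kind]:
        p=projN(s,np.r_[circ(x,y,a,r),circ(x,y,b,r)])
        h=cv2.convexHull(p.astype(np.float32))[:,0]
        h=((h-[x0-.5,y0-.5])*K)
        cv2.fillConvexPoly(M,np.round(h*16).astype(np.int32),1,shift=4)
    return M
def fit(s,kind,soft,guess,half=22):
    """soft: HxW float 0..1 membership"""
    z=SH[kind][-1][2]
    c=proj(s,[guess[0],guess[1],z/2]).astype(int)
    box=(max(c[0]-half,0),max(c[1]-half,0),min(c[0]+half,640),min(c[1]+half,400)); x0,y0,x1,y1=box
    T=soft[y0:y1,x0:x1]
    def cost(p):
        m=mask_model(s,kind,p[0],p[1],box).reshape(y1-y0,K,x1-x0,K).mean((1,3))
        return np.abs(m-T).sum()
    best=None
    for dx in (-.006,0,.006):
        for dy in (-.006,0,.006):
            f=cost((guess[0]+dx,guess[1]+dy))
            if best is None or f<best[0]: best=(f,guess[0]+dx,guess[1]+dy)
    r=minimize(cost,best[1:],method="Nelder-Mead",options=dict(initial_simplex=[best[1:],(best[1]+.004,best[2]),(best[1],best[2]+.004)],xatol=1e-4,fatol=.01))
    return r.x,r.fun/T.sum()
def soft_blue(s):
    f=s["frame"].astype(float); return np.clip((f[...,2]-f[...,0]-10)/40,0,1)
def soft_yellow(s):
    f=s["frame"].astype(float); return np.clip((f[...,0]-f[...,2]-55)/60,0,1)
def soft_bg(s):
    f=s["frame"].astype(float); m=cv2.GaussianBlur(f,(3,3),0.5)
    bg=np.median(f[195:235,355:365].reshape(-1,3),0)
    return np.clip((np.abs(m-bg).sum(2)-25)/40,0,1)
E
python3 - <<'E'
from fit import *
s=cams.snapshot("top")
sb,sy,sn=soft_blue(s),soft_yellow(s),soft_bg(s)
def caps(soft,lab):
    n,l,st,ce=cv2.connectedComponentsWithStats((soft>.5).astype(np.uint8))
    for i in range(1,n):
        x,y,w,h,a=st[i]
        if a>8 and 195<x<300 and 200<y<245:
            g=plane(s,ce[i],.06); p,c=fit(s,"cap",np.where(l==i,soft,0),g,10); print(lab,ce[i].round(1),a,p.round(4),round(c,2))
caps(sb,"blue");caps(sy,"yellow")
for k,sf,g in (("lid",sb,(.5591,-.2364)),("lid",sy,(.4277,-.1059)),("can",sn,(.565,-.105)),("can",sn,(.4334,-.2412))):
    p,c=fit(s,k,sf,g); print(k,p.round(4),round(c,2))
f=s["frame"].astype(int); dk=(f.max(2)<60)
for g in ((.5591,-.2364),(.4277,-.1059)):
    c=proj(s,[g[0],g[1],.055]).astype(int); b=dk[c[1]-8:c[1]+8,c[0]-8:c[0]+8]; ys,xs=np.nonzero(b)
    print("knob",b.sum(),plane(s,(xs.mean()+c[0]-8,ys.mean()+c[1]-8),.057).round(4))
v=s["frame"].copy()
E
```

```text
blue [244.9 210.9] 20 [0.5032 0.1739] 0.21
blue [263.6 211.9] 19 [0.4997 0.1184] 0.22
blue [284.2 212.9] 19 [0.4954 0.0574] 0.19
blue [282.2 231.8] 19 [0.4398 0.0632] 0.23
yellow [222.4 227.6] 16 [0.4536 0.2386] 0.63
yellow [263.2 229.2] 16 [0.4468 0.119 ] 0.44
lid [ 0.5696 -0.2427] 0.1
lid [ 0.4371 -0.1077] 0.1
can [ 0.5697 -0.1072] 0.05
can [ 0.4364 -0.2459] 0.05
knob 36 [ 0.566  -0.2399  0.057 ]
knob 28 [ 0.4344 -0.1068  0.057 ]
```

```bash
python3 - <<'E'
from fit import *
s=cams.snapshot("top")
f=s["frame"].astype(float)
hsv=cv2.cvtColor(s["frame"],cv2.COLOR_RGB2HSV)
def soft_y2():
    # saturated & hue yellow
    return np.clip((f[...,1]-f[...,2]-25)/45,0,1)
sy=soft_y2()
Y=[]
for g in ((.4536,.2386),(.4468,.119)):
    p,c=fit(s,"cap",sy,g,9); print(p.round(4),round(c,2)); Y.append(p)
    q=proj(s,[g[0],g[1],.056]).astype(int)
    print((sy[q[1]-5:q[1]+6,q[0]-5:q[0]+6]*9).astype(int))
print(fit(s,"lid",sy,(.4371,-.1077)))
big=cv2.resize(rgb(s)[160:270,190:410],None,fx=3.6,fy=3.6,interpolation=cv2.INTER_CUBIC)
def draw(kind,p,col):
    for r,a,b in SH[kind]:
        for z in (a,b):
            q=(projN(s,circ(p[0],p[1],z,r))-[189.5,159.5])*3.6-.5
            cv2.polylines(big,[q.round().astype(np.int32)],True,col,1)
for p in ((.5032,.1739),(.4997,.1184),(.4954,.0574),(.4398,.0632)): draw("cap",p,(0,255,0))
for p in Y: draw("cap",p,(255,0,255))
draw("lid",(.5696,-.2427),(0,255,0));draw("knob",(.5696,-.2427),(0,0,255));draw("lid",(.4371,-.1077),(0,255,0));draw("knob",(.4371,-.1077),(0,0,255))
draw("can",(.5697,-.1072),(0,255,0));draw("can",(.4364,-.2459),(0,255,0))
cv2.imwrite("pics/ov1.png",big)
E
```

```text
[0.4532 0.238 ] 0.22
[[0 0 0 0 0 0 0 0 0 0 0]
 [0 0 0 0 0 0 0 0 0 0 0]
 [0 0 0 0 0 0 0 0 0 0 0]
 [0 0 0 0 0 0 0 0 0 0 0]
 [0 0 0 1 9 9 8 3 2 0 0]
 [0 0 0 9 9 9 9 8 9 0 0]
 [0 0 0 6 9 9 9 5 6 0 0]
 [0 0 0 0 9 9 4 7 6 0 0]
 [0 0 0 0 3 9 6 9 5 0 0]
 [0 0 0 0 0 0 0 0 0 0 0]
 [0 0 0 0 0 0 0 0 0 0 0]]
[0.4465 0.1182] 0.25
[[0 0 0 0 0 0 0 0 0 0 0]
 [0 0 0 0 0 0 0 0 0 0 0]
 [0 0 0 0 0 0 0 0 0 0 0]
 [0 0 0 0 0 2 0 0 0 0 0]
 [0 0 0 7 9 9 9 3 0 0 0]
 [0 0 0 9 9 9 9 9 7 0 0]
 [0 0 0 9 9 9 9 9 6 0 0]
 [0 0 0 0 6 7 5 7 2 0 0]
 [0 0 0 0 7 9 6 0 0 0 0]
 [0 0 0 0 0 0 0 0 0 0 0]
 [0 0 0 0 0 0 0 0 0 0 0]]
(array([ 0.43708348, -0.10774584]), np.float64(0.07476344830480028))
```

View pics/ov1.png

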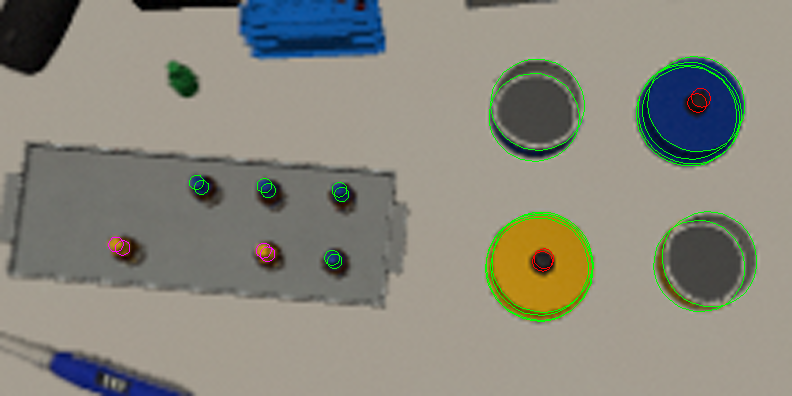

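Six vials stand in the tray: blue at (245,211), (264,212), (284,213) and (282,232), yellow at (223,228) and (263,229). The green-capped one at (240,181) stands off the tray and is not part of the job. The overlays match, so I'll square the tool to yaw 0 first.

```bash
python3 -m crank '[{"twist":10.5,"grip":0.36},{"twist":10.5,"grip":0.36},{"grip":0.36},{"grip":0.36}]'; python3 -c "
from h import *
o=get_obs();print(o['tool_pos'],o['ee_rot'],o['width'])
s=cams.snapshot('top')
for p in ((375,158),(412,160),(445,160),(258,176),(297,173),(320,160),(356,159)): print(p,plane(s,p,0).round(3))
"
```

```text
[ 0.19725313 -0.51345906  0.21655345] [3.14138188e+00 2.19568382e-06 3.66775280e-01] 0.09401470374017144
(375, 158) [ 0.681 -0.23   0.   ]
(412, 160) [ 0.673 -0.351  0.   ]
(445, 160) [ 0.672 -0.46   0.   ]
(258, 176) [0.626 0.145 0.   ]
(297, 173) [0.634 0.021 0.   ]
(320, 160) [ 0.676 -0.053  0.   ]
(356, 159) [ 0.678 -0.169  0.   ]invalid input at $[0]: expected keys tx, ty, tz, twist, grip
```

```bash
python3 -m crank '[{"tx":0,"ty":0,"tz":0,"twist":10.5,"grip":0.36},{"tx":0,"ty":0,"tz":0,"twist":10.5,"grip":0.36},{"tx":0,"ty":0,"tz":0,"twist":0,"grip":0.36},{"tx":0,"ty":0,"tz":0,"twist":0,"grip":0.36}]'
```

```text
time: 1.35
tool_pos: [0.1972, -0.5134, 0.2165]
ee_rot: [3.142, -0.0, 0.003]
wrist_force: [-0.1, 0.7, 0.1]
width: 0.0575
```

```bash
python3 -m crank '[{"tx":2.02,"ty":-4.8,"tz":0,"twist":0,"grip":0.36},{"tx":2.02,"ty":-4.8,"tz":0,"twist":0,"grip":0.36},{"tx":2.02,"ty":-4.8,"tz":0,"twist":0,"grip":0.36},{"tx":2.02,"ty":-4.8,"tz":0,"twist":0,"grip":0.36},{"tx":2.02,"ty":-4.8,"tz":0,"twist":0,"grip":0.36},{"tx":2.02,"ty":-4.8,"tz":0,"twist":0,"grip":0.36},{"tx":2.02,"ty":-4.8,"tz":0,"twist":0,"grip":0.36},{"tx":2.02,"ty":-4.8,"tz":0,"twist":0,"grip":0.36},{"tx":2.02,"ty":-4.8,"tz":0,"twist":0,"grip":0.36},{"tx":2.02,"ty":-4.8,"tz":0,"twist":0,"grip":0.36},{"tx":2.02,"ty":-4.8,"tz":0,"twist":0,"grip":0.36},{"tx":2.02,"ty":-4.8,"tz":0.5,"twist":0,"grip":0.36}]'; python3 -m crank '[{"tx":0,"ty":0,"tz":5,"twist":0,"grip":0.36},{"tx":0,"ty":0,"tz":3,"twist":0,"grip":0.36}]'
```

```text
time: 2.85
tool_pos: [0.4402, 0.0644, 0.2121]
ee_rot: [3.141, -0.002, 0.003]
wrist_force: [0.6, -0.3, 0.3]
width: 0.0337
time: 3.1
tool_pos: [0.4387, 0.0636, 0.1294]
ee_rot: [3.141, 0.002, 0.005]
wrist_force: [0.2, 0.5, -0.2]
width: 0.0341
```

```bash
python3 -m crank '[{"tx":0.1,"ty":0,"tz":4,"twist":0,"grip":0.36},{"tx":0,"ty":0,"tz":2.5,"twist":0,"grip":0.36},{"tx":0,"ty":0,"tz":0.8,"twist":0,"grip":0.36},{"tx":0,"ty":0,"tz":0,"twist":0,"grip":0.36}]'; python3 - <<'E'
from h import *
s=cams.snapshot("side"); crop(s,170,150,330,270,4,"pics/g1s.png")
s=cams.snapshot("top"); crop(s,180,150,340,270,4,"pics/g1t.png")
E
```

```text
time: 3.6
tool_pos: [0.4406, 0.0626, 0.0587]
ee_rot: [3.142, -0.0, 0.001]
wrist_force: [0.1, 0.3, 0.6]
width: 0.0338
```

View pics/g1t.png

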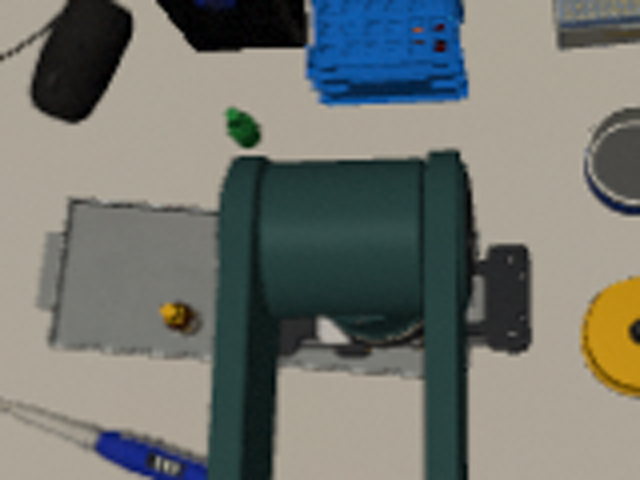

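The gripper hides the vial in the picture, so I'll close it and check the opening against the 12 mm cap.

```bash
python3 -m crank '[{"tx":0,"ty":0,"tz":0.05,"twist":0,"grip":0},{"tx":0,"ty":0,"tz":0,"twist":0,"grip":0},{"tx":0,"ty":0,"tz":0,"twist":0,"grip":0},{"tx":0,"ty":0,"tz":0,"twist":0,"grip":0}]'
```

```text
time: 4.2
tool_pos: [0.4408, 0.0626, 0.0584]
ee_rot: [3.141, -0.001, 0.0]
wrist_force: [-1.0, -0.3, 2.0]
width: 0.0112
```

```bash
python3 -m crank '[{"tx":0,"ty":0,"tz":-4,"twist":0,"grip":0},{"tx":0,"ty":0,"tz":-6,"twist":0,"grip":0},{"tx":3,"ty":3.4,"tz":-2,"twist":0,"grip":0},{"tx":3.8,"ty":4.4,"tz":0,"twist":0,"grip":0},{"tx":3.8,"ty":4.4,"tz":0,"twist":0,"grip":0},{"tx":3.1,"ty":3.5,"tz":0,"twist":0,"grip":0},{"tx":1.03,"ty":1.28,"tz":0,"twist":0,"grip":0},{"tx":0,"ty":0,"tz":3,"twist":0,"grip":0},{"tx":0,"ty":0,"tz":2,"twist":0,"grip":0},{"tx":0,"ty":0,"tz":0,"twist":0,"grip":0}]'; python3 - <<'E'
from h import *
s=cams.snapshot("side"); crop(s,250,100,430,235,4,"pics/g2s.png")
s=cams.snapshot("top"); crop(s,180,130,420,270,3,"pics/g2t.png")
E
```

```text
time: 5.45
tool_pos: [0.586, -0.1059, 0.1257]
ee_rot: [-3.14, 0.005, 0.001]
wrist_force: [-0.7, -0.9, -0.1]
width: 0.0112
```

View pics/g2s.png

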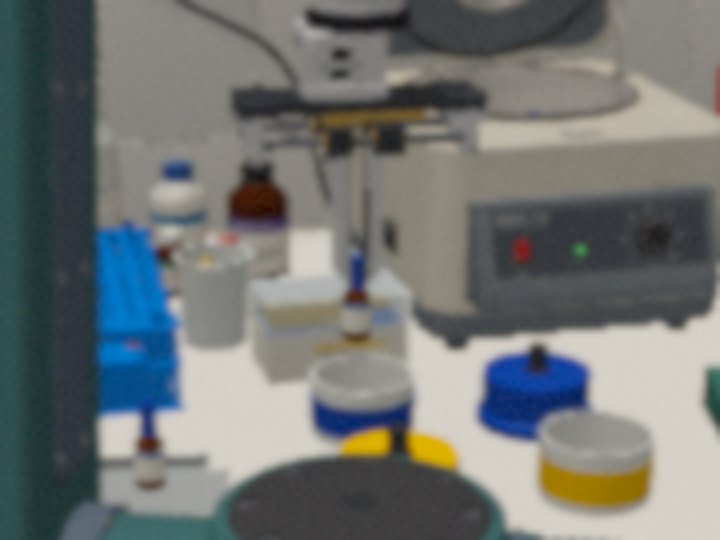

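View pics/g2t.png

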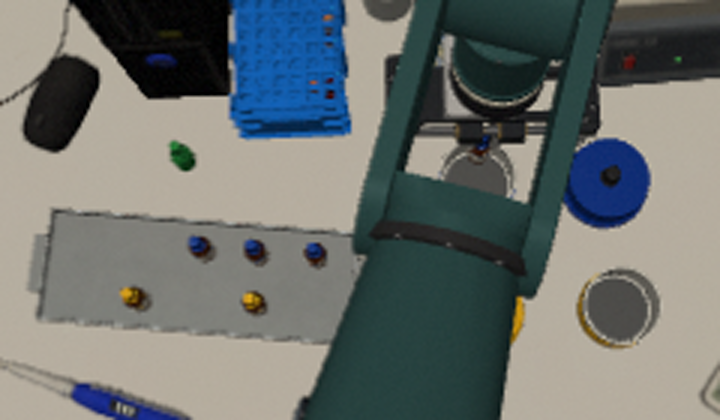

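```bash
python3 -m crank '[{"tx":0,"ty":0,"tz":2.5,"twist":0,"grip":0},{"tx":0,"ty":0,"tz":2,"twist":0,"grip":0},{"tx":0,"ty":0,"tz":1.3,"twist":0,"grip":0},{"tx":0,"ty":0,"tz":0.8,"twist":0,"grip":0},{"tx":0,"ty":0,"tz":0.2,"twist":0,"grip":0},{"tx":0,"ty":0,"tz":0,"twist":0,"grip":0}]'
```

```text
time: 6.3
tool_pos: [0.5883, -0.1072, 0.0607]
ee_rot: [3.141, -0.001, 0.0]
wrist_force: [-1.3, -0.2, -0.3]
width: 0.011
```

```bash
python3 -m crank '[{"tx":0,"ty":0,"tz":0.1,"twist":0,"grip":0},{"tx":0,"ty":0,"tz":0,"twist":0,"grip":0},{"tx":0,"ty":0,"tz":0,"twist":0,"grip":0.3},{"tx":0,"ty":0,"tz":0,"twist":0,"grip":0.3},{"tx":0,"ty":0,"tz":0,"twist":0,"grip":0.3},{"tx":0,"ty":0,"tz":-3,"twist":0,"grip":0.3},{"tx":0,"ty":0,"tz":-6,"twist":0,"grip":0.36},{"tx":0,"ty":0,"tz":-3.15,"twist":0,"grip":0.36}]'; python3 - <<'E'
from h import *
o=get_obs(); print(o['tool_pos'],o['ee_rot'])
s=cams.snapshot("side"); crop(s,250,100,430,235,4,"pics/g3s.png")
E
```

```text
time: 7.3
tool_pos: [0.589, -0.1074, 0.1843]
ee_rot: [3.14, -0.005, 0.0]
wrist_force: [0.0, -0.2, -0.0]
width: 0.0336
[ 0.58895193 -0.1073948   0.18427237] [ 3.14019311e+00 -4.78623128e-03  3.31788127e-04]
```

View pics/g3s.png

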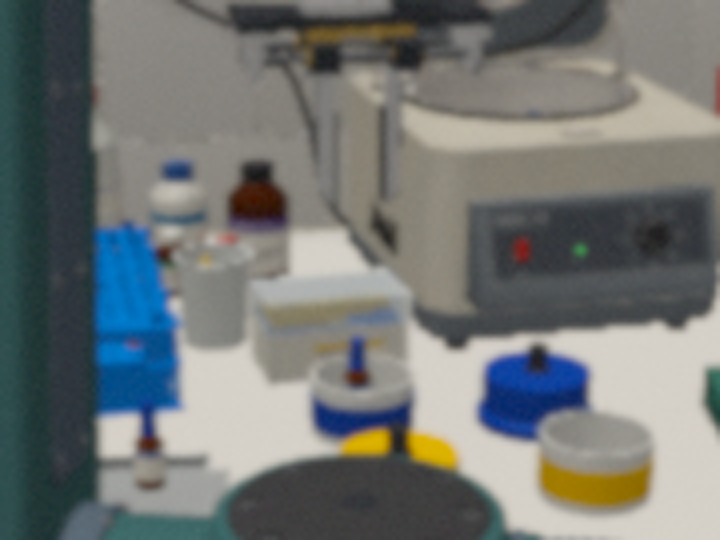

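Vial 1 stands upright in the blue canister (side crop, 355,360). Next is the blue vial at (0.495, 0.057).

```bash
python3 -m crank '[{"tx":-2.2,"ty":-4,"tz":0,"twist":0,"grip":0.36},{"tx":-2.8,"ty":-5,"tz":0,"twist":0,"grip":0.36},{"tx":-2.5,"ty":-4.4,"tz":0,"twist":0,"grip":0.36},{"tx":-1.75,"ty":-3.06,"tz":3,"twist":0,"grip":0.36},{"tx":0,"ty":0,"tz":3,"twist":0,"grip":0.36},{"tx":0,"ty":0,"tz":3,"twist":0,"grip":0.36},{"tx":0,"ty":0,"tz":2.2,"twist":0,"grip":0.36},{"tx":0,"ty":0,"tz":1.05,"twist":0,"grip":0.36},{"tx":0,"ty":0,"tz":0,"twist":0,"grip":0.36},{"tx":0,"ty":0,"tz":0,"twist":0,"grip":0},{"tx":0,"ty":0,"tz":0,"twist":0,"grip":0},{"tx":0,"ty":0,"tz":0,"twist":0,"grip":0}]'
```

```text
time: 8.85
tool_pos: [0.4959, 0.0574, 0.0589]
ee_rot: [3.141, -0.002, 0.0]
wrist_force: [-0.6, -0.2, 1.0]
width: 0.011
```

```bash
python3 -m crank '[{"tx":0,"ty":0,"tz":0,"twist":0,"grip":0},{"tx":0,"ty":0,"tz":-4,"twist":0,"grip":0},{"tx":0,"ty":0,"tz":-6,"twist":0,"grip":0},{"tx":1.6,"ty":4,"tz":-2,"twist":0,"grip":0},{"tx":2,"ty":5,"tz":0,"twist":0,"grip":0},{"tx":2,"ty":5,"tz":0,"twist":0,"grip":0},{"tx":1.4,"ty":3.3,"tz":0,"twist":0,"grip":0},{"tx":0.43,"ty":1,"tz":0,"twist":0,"grip":0},{"tx":0,"ty":0,"tz":3,"twist":0,"grip":0},{"tx":0,"ty":0,"tz":2,"twist":0,"grip":0},{"tx":0,"ty":0,"tz":0,"twist":0,"grip":0}]';  python3 -m crank '[{"tx":0,"ty":0,"tz":2.5,"twist":0,"grip":0},{"tx":0,"ty":0,"tz":2,"twist":0,"grip":0},{"tx":0,"ty":0,"tz":1.3,"twist":0,"grip":0},{"tx":0,"ty":0,"tz":0.8,"twist":0,"grip":0},{"tx":0,"ty":0,"tz":0.3,"twist":0,"grip":0},{"tx":0,"ty":0,"tz":0,"twist":0,"grip":0},{"tx":0,"ty":0,"tz":0,"twist":0,"grip":0}]'
```

```text
time: 10.22
tool_pos: [0.568, -0.124, 0.1257]
ee_rot: [-3.14, 0.005, 0.001]
wrist_force: [-0.8, 0.2, -0.6]
width: 0.0112
time: 11.1
tool_pos: [0.5704, -0.1256, 0.0601]
ee_rot: [3.141, -0.002, 0.0]
wrist_force: [-0.3, -0.0, 3.3]
width: 0.0114
```

```bash
python3 -m crank '[{"tx":0,"ty":0,"tz":0,"twist":0,"grip":0.3},{"tx":0,"ty":0,"tz":0,"twist":0,"grip":0.3},{"tx":0,"ty":0,"tz":0,"twist":0,"grip":0.3},{"tx":0,"ty":0,"tz":-3,"twist":0,"grip":0.3},{"tx":0,"ty":0,"tz":-6,"twist":0,"grip":0.36},{"tx":0,"ty":0,"tz":-3.15,"twist":0,"grip":0.36}]'; python3 - <<'E'
from h import *
s=cams.snapshot("side"); crop(s,250,100,430,235,4,"pics/g4s.png")
s=cams.snapshot("top"); crop(s,180,130,420,270,3,"pics/g4t.png")
E
```

```text
time: 11.85
tool_pos: [0.5707, -0.1259, 0.1841]
ee_rot: [3.14, -0.004, 0.0]
wrist_force: [0.9, 0.0, 0.1]
width: 0.0337
```

View pics/g4s.png

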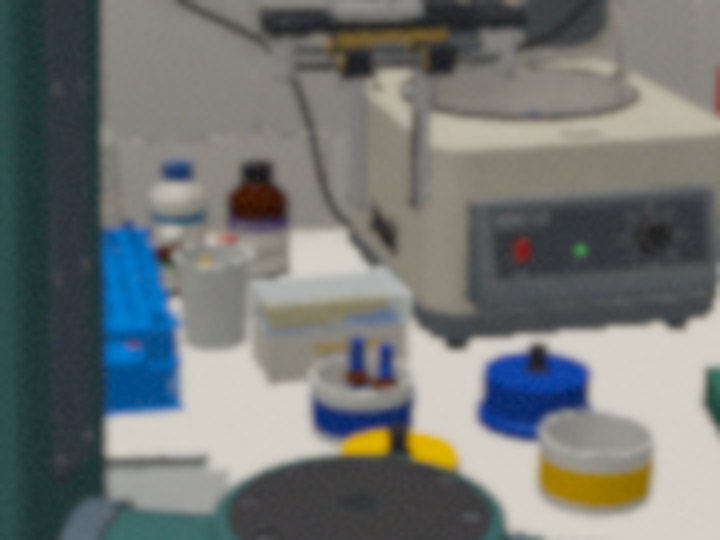

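View pics/g4t.png

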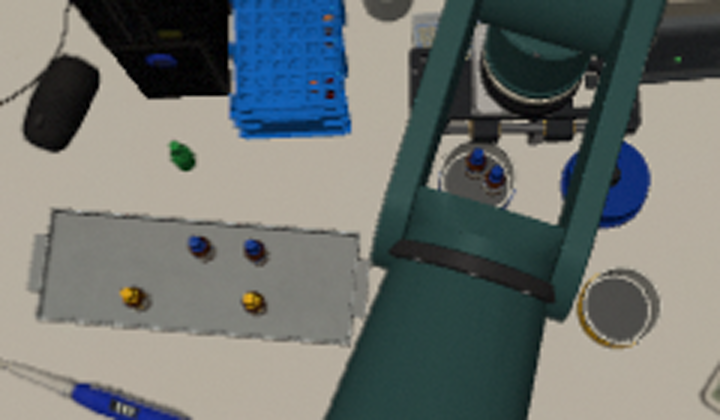

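```bash
python3 -m crank '[{"tx":-1.2,"ty":-4,"tz":0,"twist":0,"grip":0.36},{"tx":-1.6,"ty":-5.8,"tz":0,"twist":0,"grip":0.36},{"tx":-1.6,"ty":-5.8,"tz":0,"twist":0,"grip":0.36},{"tx":-1.4,"ty":-5,"tz":0,"twist":0,"grip":0.36},{"tx":-1.2,"ty":-3.8,"tz":3,"twist":0,"grip":0.36},{"tx":0,"ty":0,"tz":3,"twist":0,"grip":0.36},{"tx":0,"ty":0,"tz":3,"twist":0,"grip":0.36},{"tx":0,"ty":0,"tz":2.2,"twist":0,"grip":0.36},{"tx":0,"ty":0,"tz":1.05,"twist":0,"grip":0.36},{"tx":0,"ty":0,"tz":0,"twist":0,"grip":0.36},{"tx":0,"ty":0,"tz":0,"twist":0,"grip":0},{"tx":0,"ty":0,"tz":0,"twist":0,"grip":0}]'; python3 -m crank '[{"tx":0,"ty":0,"tz":0,"twist":0,"grip":0},{"tx":0,"ty":0,"tz":0,"twist":0,"grip":0}]'
```

```text
time: 13.45
tool_pos: [0.5004, 0.1185, 0.0591]
ee_rot: [-3.141, -0.002, 0.0]
wrist_force: [0.7, -0.7, 0.2]
width: 0.0174
time: 13.7
tool_pos: [0.5003, 0.1185, 0.0589]
ee_rot: [-3.142, -0.002, 0.0]
wrist_force: [0.3, 0.2, 2.9]
width: 0.0109
```

```bash
python3 -m crank '[{"tx":0,"ty":0,"tz":-4,"twist":0,"grip":0},{"tx":0,"ty":0,"tz":-6,"twist":0,"grip":0},{"tx":1.3,"ty":4,"tz":-2,"twist":0,"grip":0},{"tx":1.8,"ty":5.5,"tz":0,"twist":0,"grip":0},{"tx":1.8,"ty":5.5,"tz":0,"twist":0,"grip":0},{"tx":1.4,"ty":4,"tz":0,"twist":0,"grip":0},{"tx":0.7,"ty":1.73,"tz":0,"twist":0,"grip":0},{"tx":0,"ty":0,"tz":3,"twist":0,"grip":0},{"tx":0,"ty":0,"tz":2,"twist":0,"grip":0},{"tx":0,"ty":0,"tz":0,"twist":0,"grip":0}]';  python3 -m crank '[{"tx":0,"ty":0,"tz":2.5,"twist":0,"grip":0},{"tx":0,"ty":0,"tz":2,"twist":0,"grip":0},{"tx":0,"ty":0,"tz":1.3,"twist":0,"grip":0},{"tx":0,"ty":0,"tz":0.8,"twist":0,"grip":0},{"tx":0,"ty":0,"tz":0.3,"twist":0,"grip":0},{"tx":0,"ty":0,"tz":0,"twist":0,"grip":0},{"tx":0,"ty":0,"tz":0,"twist":0,"grip":0}]'
```

```text
time: 14.95
tool_pos: [0.5681, -0.0875, 0.1257]
ee_rot: [-3.14, 0.005, 0.001]
wrist_force: [-0.3, -0.1, -0.6]
width: 0.0112
time: 15.82
tool_pos: [0.5704, -0.0889, 0.0601]
ee_rot: [3.141, -0.002, 0.0]
wrist_force: [-0.4, 0.8, 2.9]
width: 0.0113
```

```bash
python3 -m crank '[{"tx":0,"ty":0,"tz":0,"twist":0,"grip":0.3},{"tx":0,"ty":0,"tz":0,"twist":0,"grip":0.3},{"tx":0,"ty":0,"tz":0,"twist":0,"grip":0.3},{"tx":0,"ty":0,"tz":-3,"twist":0,"grip":0.3},{"tx":0,"ty":0,"tz":-6,"twist":0,"grip":0.36},{"tx":0,"ty":0,"tz":-3.15,"twist":0,"grip":0.36},{"tx":-1.2,"ty":-4,"tz":0,"twist":0,"grip":0.36},{"tx":-1.5,"ty":-6,"tz":0,"twist":0,"grip":0.36},{"tx":-1.5,"ty":-6,"tz":0,"twist":0,"grip":0.36},{"tx":-1.4,"ty":-6,"tz":0,"twist":0,"grip":0.36},{"tx":-1.05,"ty":-4.27,"tz":0,"twist":0,"grip":0.36}]'; python3 - <<'E'
from h import *
s=cams.snapshot("side"); crop(s,150,120,430,245,2.8,"pics/g5s.png")
s=cams.snapshot("top"); crop(s,180,130,420,270,3,"pics/g5t.png")
E
```

```text
time: 17.2
tool_pos: [0.5021, 0.1761, 0.1804]
ee_rot: [-3.141, -0.0, 0.002]
wrist_force: [-0.6, 0.3, -0.4]
width: 0.0339
```

View pics/g5s.png

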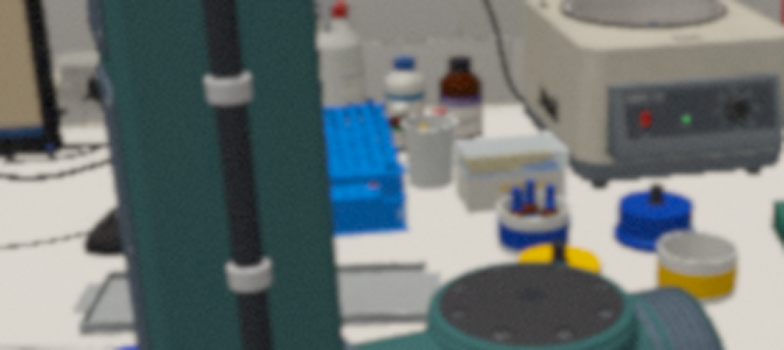

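View pics/g5t.png

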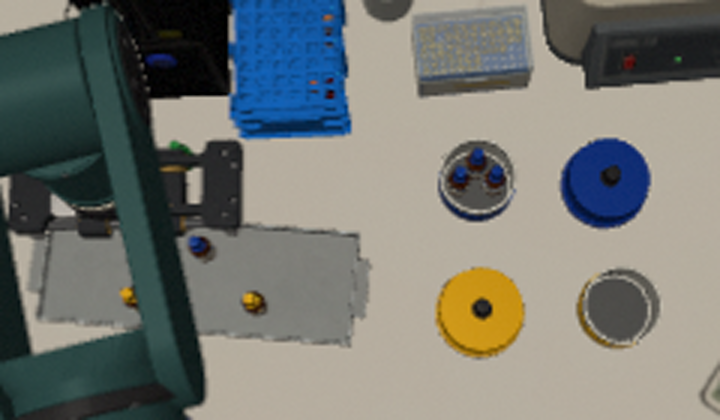

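Three blue vials stand upright at top-crop (460,175), (477,157) and (495,174). I'll descend on the fourth.

```bash
python3 -m crank '[{"tx":0,"ty":0,"tz":3,"twist":0,"grip":0.36},{"tx":0,"ty":0,"tz":4,"twist":0,"grip":0.36},{"tx":0,"ty":0,"tz":3,"twist":0,"grip":0.36},{"tx":0,"ty":0,"tz":1.5,"twist":0,"grip":0.36},{"tx":0,"ty":0,"tz":0.75,"twist":0,"grip":0.36},{"tx":0,"ty":0,"tz":0,"twist":0,"grip":0.36},{"tx":0,"ty":0,"tz":0,"twist":0,"grip":0},{"tx":0,"ty":0,"tz":0,"twist":0,"grip":0},{"tx":0,"ty":0,"tz":0,"twist":0,"grip":0},{"tx":0,"ty":0,"tz":0,"twist":0,"grip":0}]'
```

```text
time: 18.55
tool_pos: [0.5036, 0.174, 0.0588]
ee_rot: [-3.141, -0.002, 0.0]
wrist_force: [0.6, -0.4, 4.0]
width: 0.0108
```

```bash
python3 -m crank '[{"tx":0,"ty":0,"tz":-4,"twist":0,"grip":0},{"tx":0,"ty":0,"tz":-6,"twist":0,"grip":0},{"tx":0.6,"ty":4,"tz":-2,"twist":0,"grip":0},{"tx":1,"ty":6,"tz":0,"twist":0,"grip":0},{"tx":1,"ty":6,"tz":0,"twist":0,"grip":0},{"tx":1,"ty":6,"tz":0,"twist":0,"grip":0},{"tx":0.8,"ty":4.4,"tz":0,"twist":0,"grip":0},{"tx":0.41,"ty":1.71,"tz":0,"twist":0,"grip":0},{"tx":0,"ty":0,"tz":3,"twist":0,"grip":0},{"tx":0,"ty":0,"tz":2,"twist":0,"grip":0},{"tx":0,"ty":0,"tz":0,"twist":0,"grip":0},{"tx":0,"ty":0,"tz":0,"twist":0,"grip":0}]'; python3 - <<'E'
from h import *
s=cams.snapshot("side"); crop(s,250,120,430,235,4,"pics/g6s.png")
s=cams.snapshot("top"); crop(s,310,160,410,220,7,"pics/g6t.png")
E
```

```text
time: 20.05
tool_pos: [0.5518, -0.1066, 0.1289]
ee_rot: [3.141, -0.001, 0.001]
wrist_force: [0.5, 0.3, -0.4]
width: 0.0109
```

View pics/g6s.png

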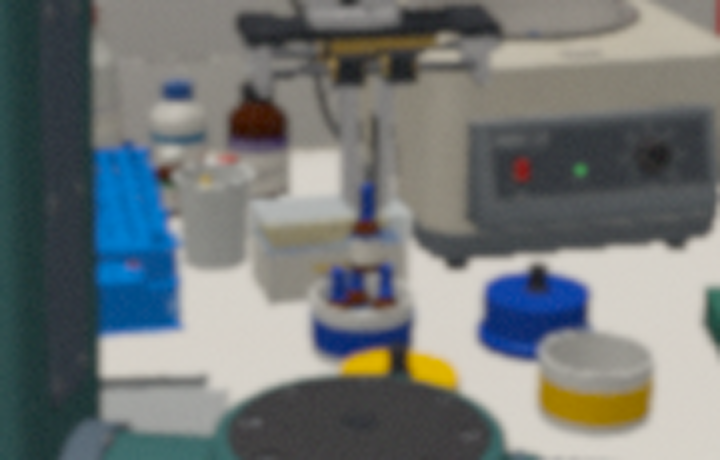

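View pics/g6t.png

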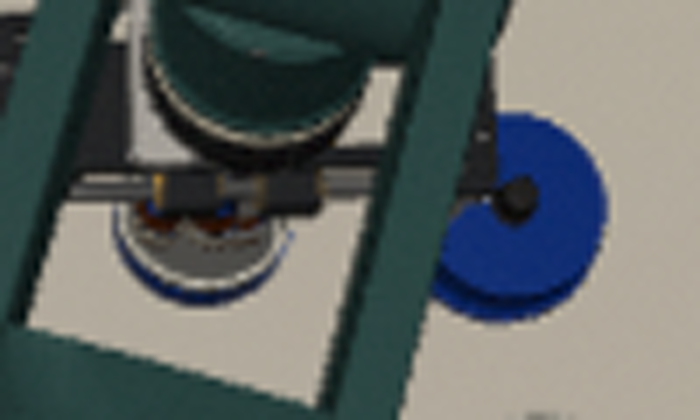

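```bash
python3 -m crank '[{"tx":0,"ty":0,"tz":2.5,"twist":0,"grip":0},{"tx":0,"ty":0,"tz":2,"twist":0,"grip":0},{"tx":0,"ty":0,"tz":1.3,"twist":0,"grip":0},{"tx":0,"ty":0,"tz":0.8,"twist":0,"grip":0},{"tx":0,"ty":0,"tz":0.3,"twist":0,"grip":0},{"tx":0,"ty":0,"tz":0,"twist":0,"grip":0},{"tx":0,"ty":0,"tz":0,"twist":0,"grip":0}]'
```

```text
time: 21.02
tool_pos: [0.552, -0.1074, 0.06]
ee_rot: [3.141, -0.002, 0.0]
wrist_force: [-0.9, -0.7, 2.1]
width: 0.0114
```

```bash
python3 -m crank '[{"tx":0,"ty":0,"tz":0,"twist":0,"grip":0.3},{"tx":0,"ty":0,"tz":0,"twist":0,"grip":0.3},{"tx":0,"ty":0,"tz":0,"twist":0,"grip":0.3},{"tx":0,"ty":0,"tz":-3,"twist":0,"grip":0.3},{"tx":0,"ty":0,"tz":-6,"twist":0,"grip":0.36},{"tx":0,"ty":0,"tz":-3.15,"twist":0,"grip":0.36},{"tx":-1.8,"ty":-4,"tz":0,"twist":0,"grip":0.36},{"tx":-2.6,"ty":-5.5,"tz":0,"twist":0,"grip":0.36},{"tx":-2.6,"ty":-5.5,"tz":0,"twist":0,"grip":0.36},{"tx":-2.1,"ty":-4.5,"tz":0,"twist":0,"grip":0.36},{"tx":-1.38,"ty":-3.04,"tz":0,"twist":0,"grip":0.36},{"tx":0,"ty":0,"tz":0,"twist":0,"grip":0.36}]'; python3 - <<'E'
from h import *
from fit import *
s2=cams.snapshot("side"); crop(s2,150,120,430,245,2.8,"pics/g7s.png")
s=cams.snapshot("top"); crop(s,310,160,410,260,6,"pics/g7t.png")
sb=soft_blue(s)
for g in ((.588,-.107),(.5697,-.1256),(.5697,-.0888),(.5513,-.1072)):
    p,c=fit(s,"capcan",sb,g,6); print(g,p.round(4),round(c,2))
E
```

```text
time: 22.52
tool_pos: [0.4455, 0.1197, 0.1806]
ee_rot: [-3.142, -0.0, 0.004]
wrist_force: [-0.0, -0.2, 0.2]
width: 0.0335
(0.588, -0.107) [ 0.5878 -0.1062] 0.48
(0.5697, -0.1256) [ 0.5694 -0.1249] 0.57
(0.5697, -0.0888) [ 0.57   -0.0884] 0.24
(0.5513, -0.1072) [ 0.5523 -0.107 ] 0.35
```

View pics/g7t.png

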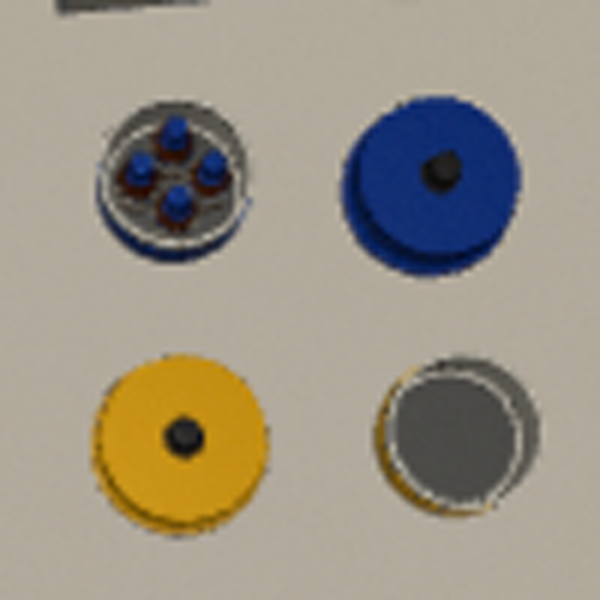

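View pics/g7s.png

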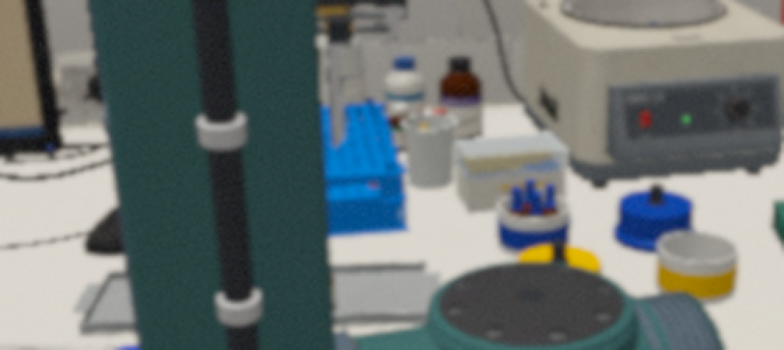

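All four blue vials stand in the blue canister, within about 1 mm of plan (top-crop caps (140,167), (176,134), (212,165), (178,200)). Now the first yellow one.

```bash
python3 -m crank '[{"tx":0,"ty":0,"tz":3,"twist":0,"grip":0.36},{"tx":0,"ty":0,"tz":4,"twist":0,"grip":0.36},{"tx":0,"ty":0,"tz":3,"twist":0,"grip":0.36},{"tx":0,"ty":0,"tz":1.5,"twist":0,"grip":0.36},{"tx":0,"ty":0,"tz":0.75,"twist":0,"grip":0.36},{"tx":0,"ty":0,"tz":0,"twist":0,"grip":0.36},{"tx":0,"ty":0,"tz":0,"twist":0,"grip":0},{"tx":0,"ty":0,"tz":0,"twist":0,"grip":0},{"tx":0,"ty":0,"tz":0,"twist":0,"grip":0},{"tx":0,"ty":0,"tz":0,"twist":0,"grip":0}]'
```

```text
time: 23.88
tool_pos: [0.4469, 0.1182, 0.0587]
ee_rot: [-3.141, -0.001, 0.0]
wrist_force: [-0.1, -0.3, 1.9]
width: 0.0113
```

```bash
python3 -m crank '[{"tx":0,"ty":0,"tz":-4,"twist":0,"grip":0},{"tx":0,"ty":0,"tz":-6,"twist":0,"grip":0},{"tx":0.29,"ty":4,"tz":-2,"twist":0,"grip":0},{"tx":0,"ty":6,"tz":0,"twist":0,"grip":0},{"tx":0,"ty":6,"tz":0,"twist":0,"grip":0},{"tx":0,"ty":6,"tz":0,"twist":0,"grip":0},{"tx":0,"ty":6,"tz":0,"twist":0,"grip":0},{"tx":0,"ty":5,"tz":0,"twist":0,"grip":0},{"tx":0,"ty":3.41,"tz":0,"twist":0,"grip":0},{"tx":0,"ty":0,"tz":3,"twist":0,"grip":0},{"tx":0,"ty":0,"tz":2,"twist":0,"grip":0},{"tx":0,"ty":0,"tz":0,"twist":0,"grip":0}]';  python3 -m crank '[{"tx":0,"ty":0,"tz":2.5,"twist":0,"grip":0},{"tx":0,"ty":0,"tz":2,"twist":0,"grip":0},{"tx":0,"ty":0,"tz":1.3,"twist":0,"grip":0},{"tx":0,"ty":0,"tz":0.8,"twist":0,"grip":0},{"tx":0,"ty":0,"tz":0.3,"twist":0,"grip":0},{"tx":0,"ty":0,"tz":0,"twist":0,"grip":0},{"tx":0,"ty":0,"tz":0,"twist":0,"grip":0}]'
```

```text
time: 25.38
tool_pos: [0.448, -0.2452, 0.1257]
ee_rot: [-3.139, 0.004, 0.0]
wrist_force: [0.1, 0.3, -0.5]
width: 0.011
time: 26.25
tool_pos: [0.4499, -0.2463, 0.0599]
ee_rot: [3.141, -0.002, 0.0]
wrist_force: [0.3, 0.0, 3.1]
width: 0.0114
```

```bash
python3 -m crank '[{"tx":0,"ty":0,"tz":0,"twist":0,"grip":0.3},{"tx":0,"ty":0,"tz":0,"twist":0,"grip":0.3},{"tx":0,"ty":0,"tz":0,"twist":0,"grip":0.3},{"tx":0,"ty":0,"tz":-3,"twist":0,"grip":0.3},{"tx":0,"ty":0,"tz":-6,"twist":0,"grip":0.36},{"tx":0,"ty":0,"tz":-3.15,"twist":0,"grip":0.36},{"tx":0.38,"ty":-4,"tz":0,"twist":0,"grip":0.36},{"tx":0,"ty":-6,"tz":0,"twist":0,"grip":0.36},{"tx":0,"ty":-6,"tz":0,"twist":0,"grip":0.36},{"tx":0,"ty":-6,"tz":0,"twist":0,"grip":0.36},{"tx":0,"ty":-6,"tz":0,"twist":0,"grip":0.36},{"tx":0,"ty":-6,"tz":0,"twist":0,"grip":0.36}]'; python3 -m crank '[{"tx":0,"ty":-6,"tz":0,"twist":0,"grip":0.36},{"tx":0,"ty":-5,"tz":0,"twist":0,"grip":0.36},{"tx":0,"ty":-3.39,"tz":0,"twist":0,"grip":0.36},{"tx":0,"ty":0,"tz":3,"twist":0,"grip":0.36},{"tx":0,"ty":0,"tz":0,"twist":0,"grip":0.36}]'; python3 - <<'E'
from h import *
from fit import *
s2=cams.snapshot("side"); crop(s2,330,150,530,250,4,"pics/g8s.png")
s=cams.snapshot("top"); crop(s,310,160,490,280,4,"pics/g8t.png")
E
```

```text
time: 27.75
tool_pos: [0.4528, 0.0959, 0.1806]
ee_rot: [3.141, -0.001, 0.0]
wrist_force: [0.8, 0.2, 1.0]
width: 0.0339
time: 28.38
tool_pos: [0.4512, 0.2377, 0.1477]
ee_rot: [3.139, 0.006, 0.001]
wrist_force: [0.3, -0.1, -0.3]
width: 0.0337
```

View pics/g8t.png

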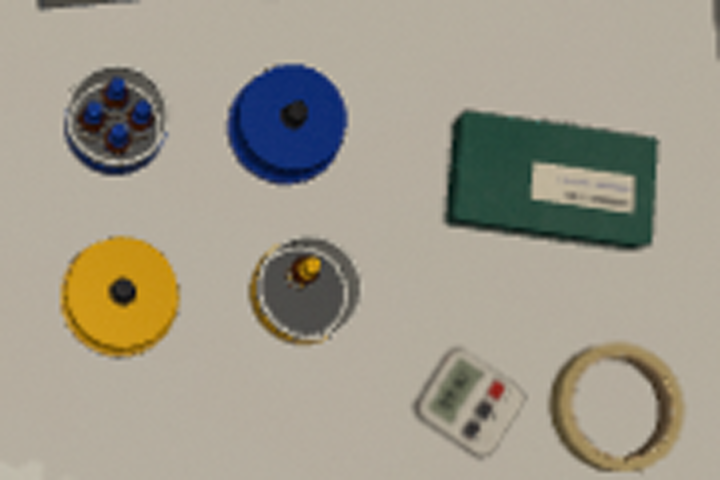

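View pics/g8s.png

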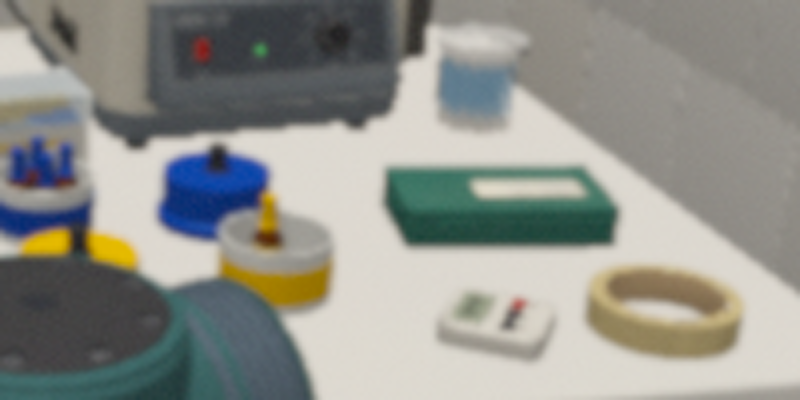

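The first yellow vial stands in the yellow canister at (309,266) in the top crop. Now the last vial.

```bash
python3 -m crank '[{"tx":0,"ty":0,"tz":3,"twist":0,"grip":0.36},{"tx":0,"ty":0,"tz":3,"twist":0,"grip":0.36},{"tx":0,"ty":0,"tz":2.2,"twist":0,"grip":0.36},{"tx":0,"ty":0,"tz":1.05,"twist":0,"grip":0.36},{"tx":0,"ty":0,"tz":0,"twist":0,"grip":0.36},{"tx":0,"ty":0,"tz":0,"twist":0,"grip":0},{"tx":0,"ty":0,"tz":0,"twist":0,"grip":0},{"tx":0,"ty":0,"tz":0,"twist":0,"grip":0},{"tx":0,"ty":0,"tz":0,"twist":0,"grip":0}]'
```

```text
time: 29.6
tool_pos: [0.4536, 0.2382, 0.0588]
ee_rot: [-3.141, -0.002, 0.0]
wrist_force: [-0.6, 0.7, 2.7]
width: 0.0111
```

```bash
python3 -m crank '[{"tx":0,"ty":0,"tz":-4,"twist":0,"grip":0},{"tx":0,"ty":0,"tz":-6,"twist":0,"grip":0},{"tx":0,"ty":4,"tz":-2,"twist":0,"grip":0},{"tx":-0.5,"ty":6,"tz":0,"twist":0,"grip":0},{"tx":-0.5,"ty":6,"tz":0,"twist":0,"grip":0},{"tx":-0.5,"ty":6,"tz":0,"twist":0,"grip":0},{"tx":-0.5,"ty":6,"tz":0,"twist":0,"grip":0},{"tx":-0.5,"ty":6,"tz":0,"twist":0,"grip":0},{"tx":-0.48,"ty":6,"tz":0,"twist":0,"grip":0},{"tx":0,"ty":5,"tz":0,"twist":0,"grip":0},{"tx":0,"ty":3.39,"tz":0,"twist":0,"grip":0},{"tx":0,"ty":0,"tz":3,"twist":0,"grip":0}]';  python3 -m crank '[{"tx":0,"ty":0,"tz":2,"twist":0,"grip":0},{"tx":0,"ty":0,"tz":0,"twist":0,"grip":0},{"tx":0,"ty":0,"tz":2.5,"twist":0,"grip":0},{"tx":0,"ty":0,"tz":2,"twist":0,"grip":0},{"tx":0,"ty":0,"tz":1.3,"twist":0,"grip":0},{"tx":0,"ty":0,"tz":0.8,"twist":0,"grip":0},{"tx":0,"ty":0,"tz":0.3,"twist":0,"grip":0},{"tx":0,"ty":0,"tz":0,"twist":0,"grip":0},{"tx":0,"ty":0,"tz":0,"twist":0,"grip":0}]'
```

```text
time: 31.1
tool_pos: [0.4244, -0.2495, 0.1498]
ee_rot: [3.138, -0.004, -0.004]
wrist_force: [0.2, 0.3, -0.3]
width: 0.0111
time: 32.22
tool_pos: [0.424, -0.2463, 0.06]
ee_rot: [3.141, -0.002, 0.0]
wrist_force: [-0.1, 0.6, 3.4]
width: 0.0112
```

```bash
python3 -m crank '[{"tx":0,"ty":0,"tz":0,"twist":0,"grip":0.3},{"tx":0,"ty":0,"tz":0,"twist":0,"grip":0.3},{"tx":0,"ty":0,"tz":0,"twist":0,"grip":0.3},{"tx":0,"ty":0,"tz":-3,"twist":0,"grip":0.3},{"tx":0,"ty":0,"tz":-6,"twist":0,"grip":0.4},{"tx":0,"ty":0,"tz":-3.15,"twist":0,"grip":0.4},{"tx":0,"ty":-6,"tz":0,"twist":0,"grip":0.4},{"tx":0,"ty":-6,"tz":0,"twist":0,"grip":0.4},{"tx":0,"ty":-6,"tz":0,"twist":0,"grip":0.4},{"tx":0,"ty":-6,"tz":0,"twist":0,"grip":0.4},{"tx":0,"ty":-6,"tz":0,"twist":0,"grip":0.4},{"tx":0,"ty":-6,"tz":0,"twist":0,"grip":0.4}]'; python3 - <<'E'
from fit import *
s2=cams.snapshot("side"); crop(s2,270,140,530,250,3,"pics/g9s.png")
s=cams.snapshot("top"); crop(s,310,160,490,280,4,"pics/g9t.png")
f=s["frame"].astype(float); sy=np.clip((f[...,1]-f[...,2]-25)/45,0,1); sb=soft_blue(s); sn=soft_bg(s)
for k,sf,g in (("lid",sb,(.567,-.241)),("lid",sy,(.437,-.107)),("can",sn,(.5697,-.1072)),("can",sn,(.4364,-.2459))):
    p,c=fit(s,k,sf,g); print(k,p.round(4),round(c,2))
dk=np.clip((75-f.max(2))/40,0,1)
for g in ((.567,-.241),(.4371,-.1077)):
    p,c=fit(s,"knob",dk,g,9); print("knob",p.round(4),round(c,2))
E
```

```text
time: 33.72
tool_pos: [0.423, 0.1159, 0.1805]
ee_rot: [3.141, -0.001, 0.0]
wrist_force: [1.1, 0.3, -0.6]
width: 0.0372
lid [ 0.5696 -0.2427] 0.09
lid [ 0.4574 -0.0705] 0.07
can [ 0.5697 -0.1072] 0.05
can [ 0.4365 -0.2461] 0.05
knob [ 0.5669 -0.2408] 0.16
knob [ 0.4275 -0.1038] 9.57
```

View pics/g9t.png

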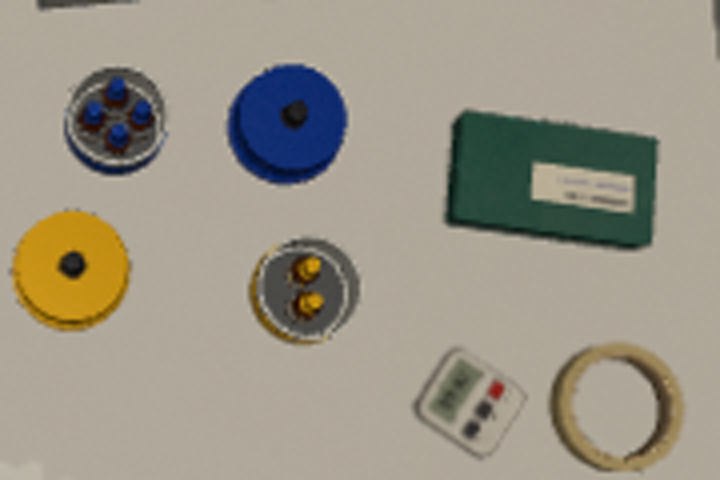

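View pics/g9s.png

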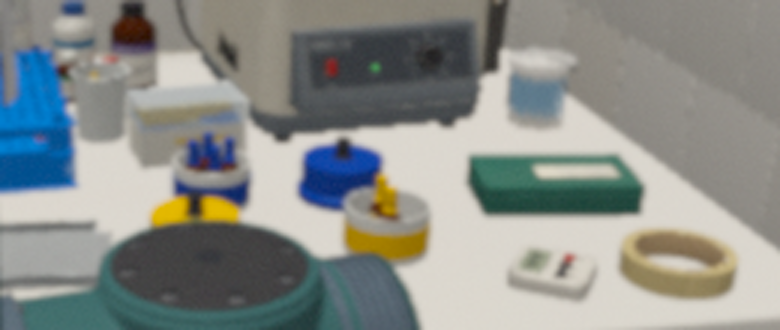

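The yellow lid has been knocked aside, to about (0.457, -0.070); top crop (72,265). I'll fit its knob at the new place and use that.

```bash
python3 - <<'E'
from fit import *
s=cams.snapshot("top"); f=s["frame"].astype(float)
dk=np.clip((75-f.max(2))/40,0,1)
print(fit(s,"knob",dk,(.4574,-.0705),8))
print(fit(s,"knob",dk,(.567,-.241),8))
s2=cams.snapshot("side"); f2=s2["frame"].astype(float); dk2=np.clip((85-f2.max(2))/40,0,1)
print(fit(s2,"knob",dk2,(.567,-.241),9)); 
sb2=soft_blue(s2); print(fit(s2,"lid",sb2,(.567,-.241),30))
E
```

```text
(array([ 0.45561851, -0.07085461]), np.float64(0.2808406113537118))
(array([ 0.56686873, -0.24078036]), np.float64(0.14424473493100945))
(array([ 0.57693091, -0.24294507]), np.float64(1.9312953995157385))
(array([ 0.57643567, -0.2411806 ]), np.float64(0.41202142013830323))
```

```bash
python3 -m crank '[{"tx":0.8,"ty":4.5,"tz":0,"twist":0,"grip":0.4},{"tx":1,"ty":5.5,"tz":0,"twist":0,"grip":0.4},{"tx":1,"ty":5.5,"tz":0,"twist":0,"grip":0.4},{"tx":0.53,"ty":2.98,"tz":0,"twist":0,"grip":0.4},{"tx":0,"ty":0,"tz":3,"twist":0,"grip":0.4},{"tx":0,"ty":0,"tz":4,"twist":0,"grip":0.4},{"tx":0,"ty":0,"tz":3,"twist":0,"grip":0.4},{"tx":0,"ty":0,"tz":1.5,"twist":0,"grip":0.4},{"tx":0,"ty":0,"tz":0.75,"twist":0,"grip":0.4},{"tx":0,"ty":0,"tz":0,"twist":0,"grip":0.4},{"tx":0,"ty":0,"tz":0,"twist":0,"grip":0.4}]'; python3 -m crank '[{"tx":0,"ty":0,"tz":0,"twist":0,"grip":0},{"tx":0,"ty":0,"tz":0,"twist":0,"grip":0},{"tx":0,"ty":0,"tz":0,"twist":0,"grip":0},{"tx":0,"ty":0,"tz":0,"twist":0,"grip":0}]'
```

```text
time: 35.3
tool_pos: [0.4576, -0.0711, 0.0593]
ee_rot: [3.141, -0.002, 0.0]
wrist_force: [-0.6, -0.6, 0.7]
width: 0.0376
time: 35.8
tool_pos: [0.4569, -0.0708, 0.0584]
ee_rot: [3.141, -0.001, 0.0]
wrist_force: [0.2, 0.3, 2.4]
width: 0.0149
```

```bash
python3 -m crank '[{"tx":0,"ty":0,"tz":-2,"twist":0,"grip":0},{"tx":0,"ty":0,"tz":-4,"twist":0,"grip":0},{"tx":0,"ty":0,"tz":-4,"twist":0,"grip":0},{"tx":-0.3,"ty":2.5,"tz":-2,"twist":0,"grip":0},{"tx":-0.5,"ty":4.5,"tz":0,"twist":0,"grip":0},{"tx":-0.5,"ty":4.5,"tz":0,"twist":0,"grip":0},{"tx":-0.5,"ty":4,"tz":0,"twist":0,"grip":0},{"tx":-0.22,"ty":2.03,"tz":0,"twist":0,"grip":0},{"tx":0,"ty":0,"tz":0,"twist":0,"grip":0},{"tx":0,"ty":0,"tz":0,"twist":0,"grip":0}]'; python3 - <<'E'
from fit import *
s2=cams.snapshot("side"); crop(s2,330,100,530,250,4,"pics/h1s.png")
s=cams.snapshot("top"); crop(s,310,160,490,280,4,"pics/h1t.png")
E
```

```text
time: 37.05
tool_pos: [0.4366, -0.2448, 0.1778]
ee_rot: [-3.14, 0.0, 0.001]
wrist_force: [-0.4, 0.5, -0.9]
width: 0.015
```

View pics/h1s.png

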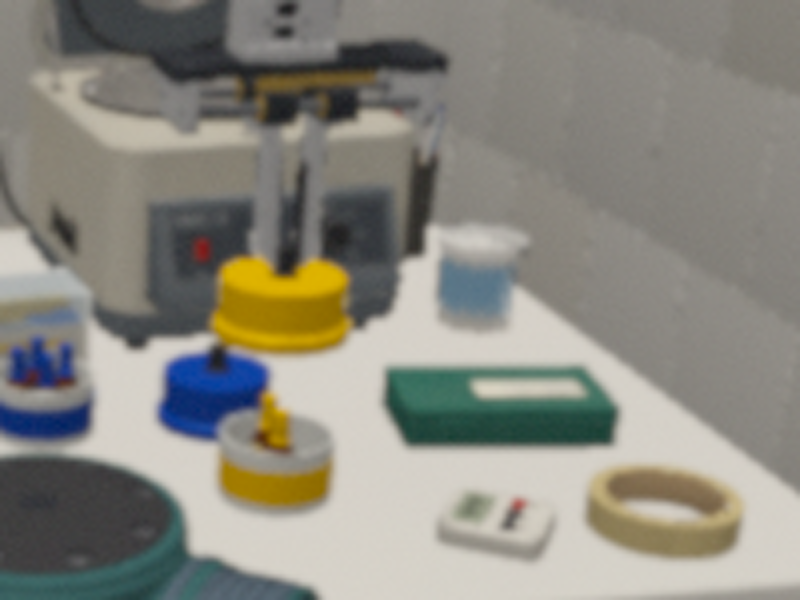

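View pics/h1t.png

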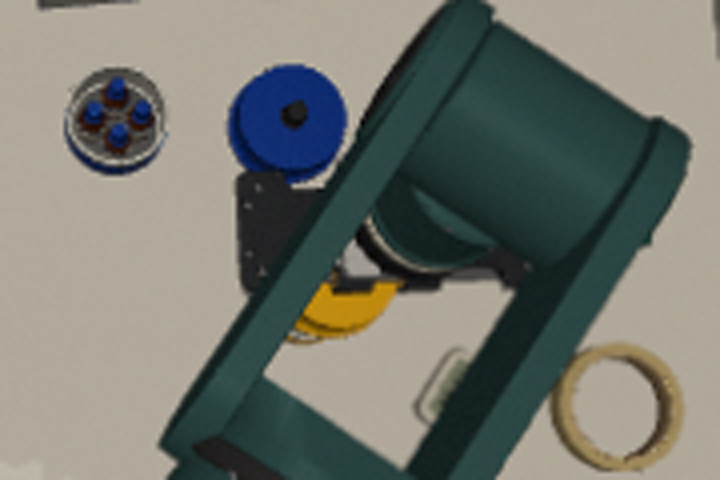

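```bash
python3 -m crank '[{"tx":0,"ty":0,"tz":2.5,"twist":0,"grip":0},{"tx":0,"ty":0,"tz":2,"twist":0,"grip":0},{"tx":0,"ty":0,"tz":1.5,"twist":0,"grip":0},{"tx":0,"ty":0,"tz":0.8,"twist":0,"grip":0},{"tx":0,"ty":0,"tz":0,"twist":0,"grip":0},{"tx":0,"ty":0,"tz":0,"twist":0,"grip":0}]'; python3 - <<'E'
from fit import *
s2=cams.snapshot("side"); crop(s2,350,140,450,240,6,"pics/h2s.png")
E
```

```text
time: 37.9
tool_pos: [0.437, -0.2464, 0.1109]
ee_rot: [3.141, -0.001, 0.0]
wrist_force: [1.1, 0.0, 0.2]
width: 0.0151
```

View pics/h2s.png

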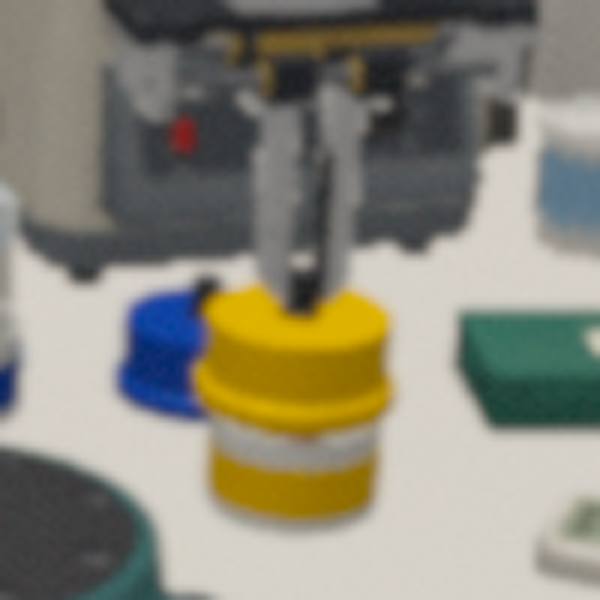

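```bash
python3 -m crank '[{"tx":0,"ty":0,"tz":0.7,"twist":0,"grip":0},{"tx":0,"ty":0,"tz":0.4,"twist":0,"grip":0},{"tx":0,"ty":0,"tz":0,"twist":0,"grip":0}]'; python3 -m crank '[{"tx":0,"ty":0,"tz":0.25,"twist":0,"grip":0},{"tx":0,"ty":0,"tz":0.1,"twist":0,"grip":0},{"tx":0,"ty":0,"tz":0,"twist":0,"grip":0}]'; python3 -m crank '[{"tx":0,"ty":0,"tz":0.1,"twist":0,"grip":0},{"tx":0,"ty":0,"tz":0,"twist":0,"grip":0}]'
```

```text
time: 38.33
tool_pos: [0.4361, -0.2458, 0.0983]
ee_rot: [-3.141, 0.001, 0.0]
wrist_force: [-0.3, -1.2, -1.3]
width: 0.0151
time: 38.7
tool_pos: [0.4365, -0.2461, 0.0955]
ee_rot: [3.141, -0.0, 0.0]
wrist_force: [0.4, 0.0, -1.5]
width: 0.0149
time: 38.95
tool_pos: [0.4366, -0.2462, 0.0953]
ee_rot: [3.141, -0.001, 0.0]
wrist_force: [-2.4, 1.5, 4.3]
width: 0.0148
```

```bash
python3 -m crank '[{"tx":0,"ty":0,"tz":0,"twist":0,"grip":0.35},{"tx":0,"ty":0,"tz":0,"twist":0,"grip":0.35},{"tx":0,"ty":0,"tz":0,"twist":0,"grip":0.35},{"tx":0,"ty":0,"tz":-3,"twist":0,"grip":0.4},{"tx":0,"ty":0,"tz":-5.5,"twist":0,"grip":0.4},{"tx":0,"ty":-6,"tz":0,"twist":0,"grip":0.4},{"tx":0,"ty":-6,"tz":0,"twist":0,"grip":0.4},{"tx":0,"ty":-6,"tz":0,"twist":0,"grip":0.4},{"tx":0,"ty":-6,"tz":0,"twist":0,"grip":0.4},{"tx":0,"ty":-6,"tz":0,"twist":0,"grip":0.4},{"tx":0,"ty":-6,"tz":0,"twist":0,"grip":0.4}]'; python3 - <<'E'
from fit import *
s2=cams.snapshot("side"); crop(s2,350,140,450,240,5,"pics/h3s.png")
s=cams.snapshot("top"); crop(s,310,160,490,280,4,"pics/h3t.png")
f=s["frame"].astype(float); sy=np.clip((f[...,1]-f[...,2]-25)/45,0,1); sb=soft_blue(s); sn=soft_bg(s)
dk=np.clip((75-f.max(2))/40,0,1)
print(fit(s,"lidon",sy,(.4365,-.246)),fit(s,"knobon",dk,(.4365,-.246),8))
print(fit(s,"lid",sb,(.568,-.2415)),fit(s,"knob",dk,(.568,-.2415),8))
f2=s2["frame"].astype(float); sy2=np.clip((f2[...,1]-f2[...,2]-25)/45,0,1)
print(fit(s2,"lidon",sy2,(.4365,-.246),25))
E
```

```text
time: 40.33
tool_pos: [0.4362, 0.1158, 0.1795]
ee_rot: [3.142, -0.001, 0.0]
wrist_force: [1.8, 0.2, 0.8]
width: 0.0379
(array([ 0.43755526, -0.24664452]), np.float64(0.08348604927847711)) (array([ 0.43656934, -0.2437016 ]), np.float64(0.1557768924302789))
(array([ 0.56960078, -0.24263336]), np.float64(0.09345565337741724)) (array([ 0.56699875, -0.24083327]), np.float64(0.14056809905316825))
(array([ 0.39920122, -0.2323168 ]), np.float64(0.25233044783572456))
```

View pics/h3s.png

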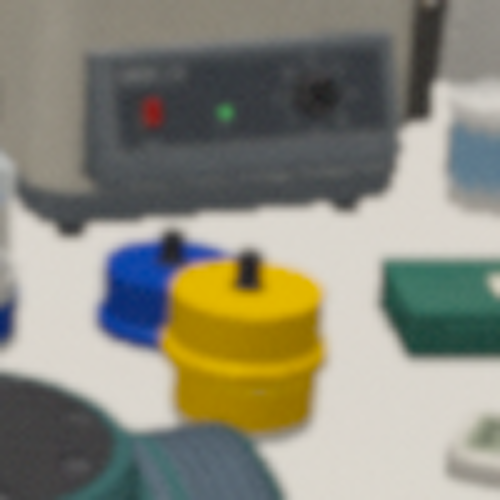

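View pics/h3t.png

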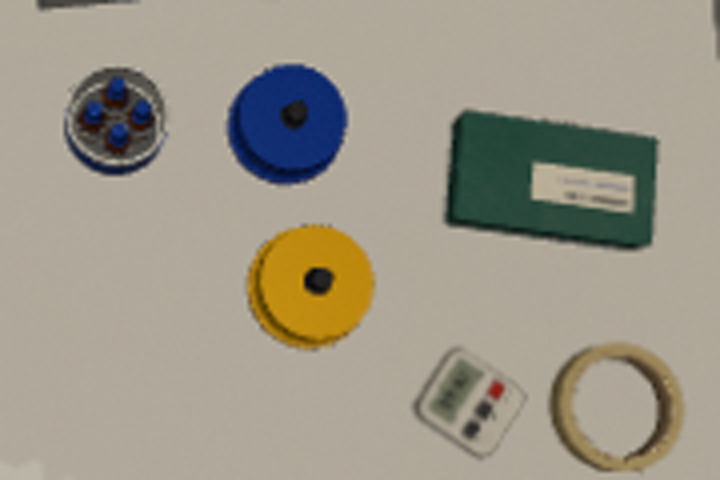

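The yellow lid is seated level and centred (side crop skirt line at y~345 level). Now the blue lid.

```bash
python3 -m crank '[{"tx":1.1,"ty":3,"tz":0,"twist":0,"grip":0.4},{"tx":2,"ty":5.5,"tz":0,"twist":0,"grip":0.4},{"tx":2,"ty":5.5,"tz":0,"twist":0,"grip":0.4},{"tx":2,"ty":5.5,"tz":0,"twist":0,"grip":0.4},{"tx":2,"ty":5.5,"tz":0,"twist":0,"grip":0.4},{"tx":2,"ty":5.5,"tz":0,"twist":0,"grip":0.4},{"tx":1.3,"ty":3.5,"tz":0,"twist":0,"grip":0.4},{"tx":0.75,"ty":1.55,"tz":0,"twist":0,"grip":0.4},{"tx":0,"ty":0,"tz":3,"twist":0,"grip":0.4},{"tx":0,"ty":0,"tz":3,"twist":0,"grip":0.4},{"tx":0,"ty":0,"tz":0,"twist":0,"grip":0.4}]'; python3 -m crank '[{"tx":0,"ty":0,"tz":3,"twist":0,"grip":0.4},{"tx":0,"ty":0,"tz":2,"twist":0,"grip":0.4},{"tx":0,"ty":0,"tz":1.15,"twist":0,"grip":0.4},{"tx":0,"ty":0,"tz":0,"twist":0,"grip":0.4},{"tx":0,"ty":0,"tz":0,"twist":0,"grip":0},{"tx":0,"ty":0,"tz":0,"twist":0,"grip":0},{"tx":0,"ty":0,"tz":0,"twist":0,"grip":0},{"tx":0,"ty":0,"tz":0,"twist":0,"grip":0}]'
```

```text
time: 41.8
tool_pos: [0.5659, -0.2402, 0.1163]
ee_rot: [-3.138, 0.006, 0.001]
wrist_force: [-0.4, -0.6, -0.2]
width: 0.0378
time: 42.8
tool_pos: [0.5685, -0.2419, 0.0591]
ee_rot: [3.141, -0.002, 0.0]
wrist_force: [0.1, 1.8, 4.2]
width: 0.0152
```

```bash
python3 -m crank '[{"tx":0,"ty":0,"tz":-2,"twist":0,"grip":0},{"tx":0,"ty":0,"tz":-4,"twist":0,"grip":0},{"tx":0,"ty":0,"tz":-4,"twist":0,"grip":0},{"tx":0.17,"ty":-2.5,"tz":-2,"twist":0,"grip":0},{"tx":0,"ty":-4.5,"tz":0,"twist":0,"grip":0},{"tx":0,"ty":-4,"tz":0,"twist":0,"grip":0},{"tx":0,"ty":-2.43,"tz":0,"twist":0,"grip":0},{"tx":0,"ty":0,"tz":2.5,"twist":0,"grip":0},{"tx":0,"ty":0,"tz":2,"twist":0,"grip":0},{"tx":0,"ty":0,"tz":1.5,"twist":0,"grip":0},{"tx":0,"ty":0,"tz":0,"twist":0,"grip":0},{"tx":0,"ty":0,"tz":0,"twist":0,"grip":0}]'; python3 - <<'E'
from fit import *
s2=cams.snapshot("side"); crop(s2,290,110,430,240,4.5,"pics/i1s.png")
s=cams.snapshot("top"); crop(s,310,160,430,240,5,"pics/i1t.png")
E
```

```text
time: 44.3
tool_pos: [0.5702, -0.1075, 0.119]
ee_rot: [3.141, -0.002, 0.0]
wrist_force: [-0.5, 0.6, -1.5]
width: 0.0151
```

View pics/i1s.png

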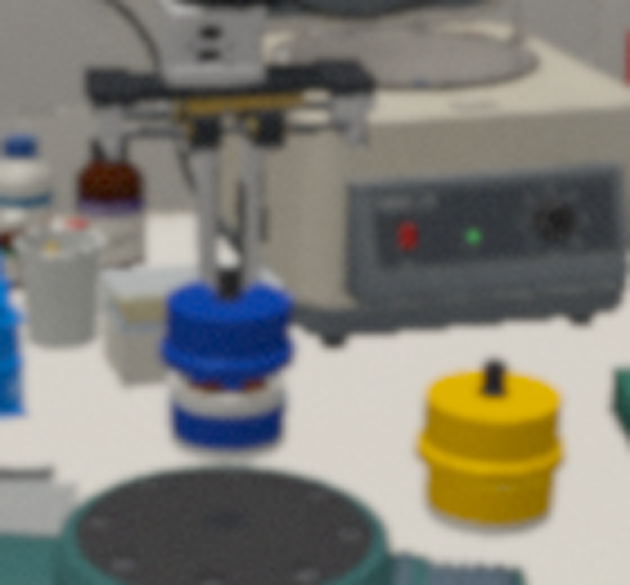

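View pics/i1t.png

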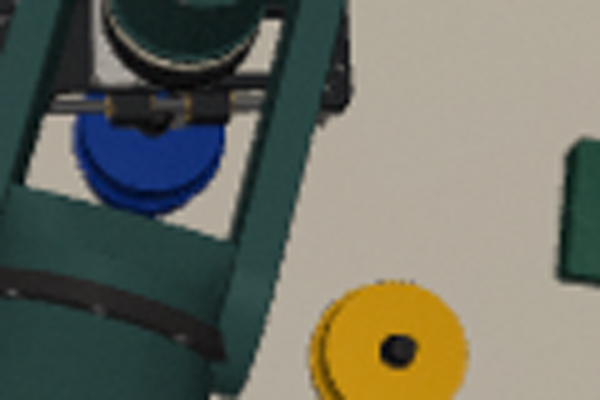

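```bash
python3 -m crank '[{"tx":0,"ty":0,"tz":0.9,"twist":0,"grip":0},{"tx":0,"ty":0,"tz":0.5,"twist":0,"grip":0},{"tx":0,"ty":0,"tz":0.4,"twist":0,"grip":0},{"tx":0,"ty":0,"tz":0,"twist":0,"grip":0}]'; python3 -m crank '[{"tx":0,"ty":0,"tz":0.25,"twist":0,"grip":0},{"tx":0,"ty":0,"tz":0.1,"twist":0,"grip":0},{"tx":0,"ty":0,"tz":0,"twist":0,"grip":0},{"tx":0,"ty":0,"tz":0,"twist":0,"grip":0}]'; python3 -m crank '[{"tx":0,"ty":0,"tz":0.1,"twist":0,"grip":0},{"tx":0,"ty":0,"tz":0,"twist":0,"grip":0},{"tx":0,"ty":0,"tz":0,"twist":0,"grip":0}]'
```

```text
time: 44.9
tool_pos: [0.5693, -0.1071, 0.0993]
ee_rot: [-3.141, 0.001, 0.0]
wrist_force: [0.3, -0.4, 0.5]
width: 0.0151
time: 45.4
tool_pos: [0.5697, -0.1073, 0.0966]
ee_rot: [3.141, -0.0, 0.0]
wrist_force: [0.3, 0.6, -1.3]
width: 0.0153
time: 45.78
tool_pos: [0.5698, -0.1072, 0.0961]
ee_rot: [3.141, -0.001, 0.0]
wrist_force: [-1.4, 1.0, 2.3]
width: 0.0151
```

Seated at the expected height (TCP z 0.096, light contact). I'll release it, lift and move clear.

```bash
python3 -m crank '[{"tx":0,"ty":0,"tz":0,"twist":0,"grip":0.35},{"tx":0,"ty":0,"tz":0,"twist":0,"grip":0.35},{"tx":0,"ty":0,"tz":0,"twist":0,"grip":0.35},{"tx":0,"ty":0,"tz":-3,"twist":0,"grip":0.4},{"tx":0,"ty":0,"tz":-5.5,"twist":0,"grip":0.4},{"tx":-2,"ty":-5,"tz":0,"twist":0,"grip":0.4},{"tx":-2,"ty":-5,"tz":0,"twist":0,"grip":0.4},{"tx":-2,"ty":-5,"tz":0,"twist":0,"grip":0.4},{"tx":-2,"ty":-5,"tz":0,"twist":0,"grip":0.4},{"tx":-2,"ty":-5,"tz":0,"twist":0,"grip":0.4},{"tx":0,"ty":0,"tz":0,"twist":0,"grip":0.4},{"tx":0,"ty":0,"tz":0,"twist":0,"grip":0.4}]'; python3 - <<'E'
from fit import *
s2=cams.snapshot("side"); crop(s2,270,140,530,250,3,"pics/j1s.png")
s=cams.snapshot("top"); crop(s,180,130,490,290,2.5,"pics/j1t.png")
f=s["frame"].astype(float); sy=np.clip((f[...,1]-f[...,2]-25)/45,0,1); sb=soft_blue(s)
dk=np.clip((75-f.max(2))/40,0,1)
print(fit(s,"lidon",sy,(.4365,-.246)),fit(s,"knobon",dk,(.4365,-.246),8))
print(fit(s,"lidon",sb,(.5697,-.107)),fit(s,"knobon",dk,(.5697,-.107),8))
for q,z in (("timer",.019),("mouse",.036),("slide_box",.033)):
    d=cams.outline_of(s,q)[0]; print(q,np.round(d["centre"],1),plane(s,d["centre"],z).round(3))
E
```

```text
time: 47.28
tool_pos: [0.4698, 0.1424, 0.1805]
ee_rot: [3.141, -0.0, 0.001]
wrist_force: [1.0, -0.6, 0.6]
width: 0.0375
(array([ 0.43754003, -0.24657415]), np.float64(0.08317875065222062)) (array([ 0.43661148, -0.24372727]), np.float64(0.15677290836653388))
(array([ 0.5706329 , -0.10716532]), np.float64(0.09672488283538369)) (array([ 0.56781522, -0.106524  ]), np.float64(0.1095890410958904))
timer [426.  262.2] [ 0.344 -0.366  0.019]
mouse [198.  151.5] [0.698 0.33  0.036]
slide_box [449.7 204.5] [ 0.518 -0.449  0.033]
```

View pics/j1s.png

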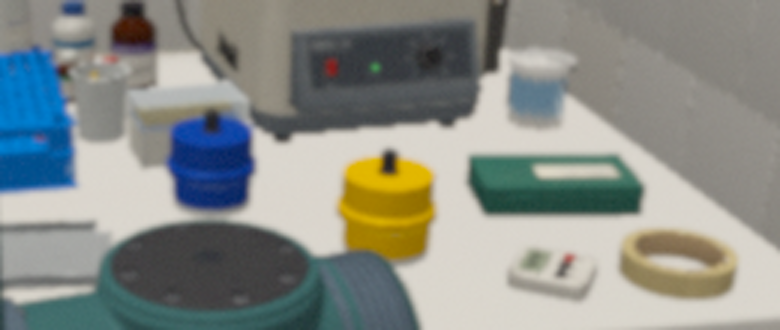

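View pics/j1t.png

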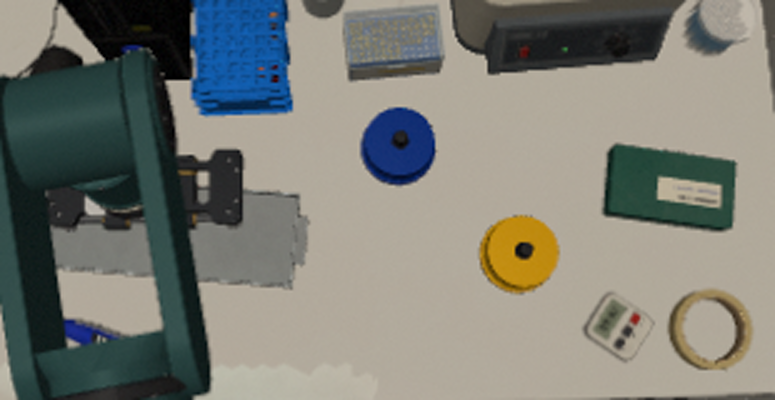

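Both canisters are closed. The arm half-hides the mouse and tray, so I'll move it aside for one final look.

```bash
python3 -m crank '[{"tx":-2,"ty":4,"tz":0,"twist":0,"grip":0.4},{"tx":-2,"ty":4.5,"tz":0,"twist":0,"grip":0.4},{"tx":-2,"ty":4.5,"tz":0,"twist":0,"grip":0.4},{"tx":-2,"ty":4.5,"tz":-1,"twist":0,"grip":0.4},{"tx":-2,"ty":4,"tz":-1,"twist":0,"grip":0.4},{"tx":0,"ty":0,"tz":0,"twist":0,"grip":0.4},{"tx":0,"ty":0,"tz":0,"twist":0,"grip":0.4}]'; python3 - <<'E'
from fit import *
s=cams.snapshot("top"); cv2.imwrite("pics/k1t.png",rgb(s))
for q,z in (("timer",.019),("mouse",.036),("slide_box",.033)):
    d=cams.outline_of(s,q)[0]; print(q,np.round(d["centre"],1),plane(s,d["centre"],z).round(3))
a=cv2.imread("pics/top0.png").astype(int); b=rgb(s).astype(int)
for n,(x0,y0,x1,y1) in dict(timer=(410,244,444,276),slide=(418,184,478,226),mouse=(184,144,216,184),green=(232,174,248,190)).items():
    print(n,np.abs(a-b)[y0:y1,x0:x1].mean().round(2))
E
```

```text
time: 48.4
tool_pos: [0.3697, -0.0724, 0.2003]
ee_rot: [-3.141, -0.0, -0.001]
wrist_force: [0.0, -0.8, -0.5]
width: 0.0374
timer [424.  258.7] [ 0.355 -0.361  0.019]
mouse [200.3 162.7] [0.661 0.321 0.036]
slide_box [448.1 207.7] [ 0.508 -0.443  0.033]
timer 4.98
slide 3.85
mouse 3.93
green 4.68
```

View pics/k1t.png

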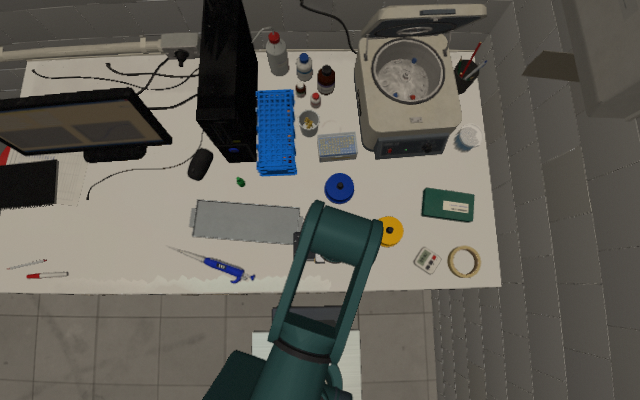

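The tray is empty. The lids are on at (339,188) and (388,232), and the timer, mouse, slide box and green vial match the start picture to within noise. Handing in.

```bash
python3 -c "
from bench import ticket
print(ticket.close_job())"
```

```text
the job is handed in; nothing more can be done
None
```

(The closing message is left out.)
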